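# Clip the cast plaques onto the cleaning carriers

## Robot

A 6-joint arm with a two-finger parallel gripper is mounted at the origin on the work surface. World frame = base frame: x ahead of the robot, y to its left, z up, the work surface at z = 0. Lengths are in m, angles in rad, forces in N, time in s.
With the tool pointing down it reaches from about 0.25 to 0.775 m from the base axis. Payload 4 kg.
Tool frame: the origin (TCP) lies between the finger pads; the fingertips stand 25 mm ahead of it and the grasp point (between the pads) lies 6 mm ahead of it (r.tips_ahead is the distance from the TCP to the fingertips, in m); z points along the fingers, y is the line along which they close (so a half turn about z gives the same grasp; the last joint's range is limited). The gripper opens to 85 mm and grips with 20 to 120 N. Pads are 22 mm wide; open, the fingers measure 114 mm over their backs; the gripper's body (76 mm by 85 mm) begins 54 mm behind the grasp point. The pads swing forward as they close: fully open they stand 13 mm farther back than shut.
Start: joints at [-1.282, 0.087, 1.371, -0, 1.684, -0.103], TCP at [0.21, -0.508, 0.222] pointing down, gripper open.
Joint ranges: [-3.1, 3.1], [-0.76, 2.03], [0.27, 2.55], [-1.08, 4.22], [0.17, 2.65], [-2.57, 2.57]. Speed limits (rad/s): [2.79, 2.79, 3.14, 3.14, 3.14, 3.14].

## Interface

Orientations are given as a unit quaternion [x, y, z, w].
In Python, from plant import r gives the robot as it stands.
- The arm moves only by the shell command python3 -m creep 'ROWS' [FORCE]. ROWS is JSON, a list of rows, each an object of numbers: "dx", "dy", "dz": the shift along the tool's x, y, z normalised to -1 to 1, where 1 is 0.5 m; "wx", "wy", "wz": the turn, a rotation vector about the tool's x, y, z normalised to -1 to 1, where 1 is 90 degrees; "gripper": the closure, from 0 (fully open) to 1 (shut). A call has 1 to 8 rows; each row shifts and turns the commanded pose from where the row before left it, along the tool's axes as they then stand; what a row does not reach is not made up. A row lasts 1/10 s, in which the tool goes at most 50 mm and 8.59 degrees, less where a joint would pass 70% of its speed; a pose out of reach is approached as far as the arm can. A call with a number of a shift or a turn outside -1 to 1 is refused whole. A call with a gripper value outside its range is refused whole. The fingers move at their own pace and stop on an object; FORCE is the grip in N (left out, the last holds). Time passes only in rows, so rows that do not move let the fingers close. It gives the time, the measured TCP pose, the force, the opening and the grip force at its end, in the units of the state.
- r.observe(): the state, without advancing time (a new reading comes with each control period).
- r.read_camera(name): name is "scene" or "top" or "wrist"; returns a dict with "color" (480x640x3 uint8, blue, green, red), "fx", "fy", "cx", "cy" (pixels), "T" (4x4, takes a point from camera to world coordinates); the wrist camera has in their place "hand_eye" (4x4, takes a point from camera to tool coordinates, whose origin is the TCP and whose axes are the flange's). Camera axes: x right, y up, looking along -z (the intrinsics and any distortion apply to the point x, -y, -z); pixel columns grow to the right and rows downward; lengths in m; the calibration is good to about 2 mm. The wrist camera is an equidistant fisheye: a pixel r from the principal point sees the ray r / f radians off the axis. A picture is of the moment at which its call begins: read the wrist's pose just before it. There is no depth.
- r.close_job(): hands the job in; it is judged then, once.
Trained networks look in the newest picture that a camera, given by its name, has taken for a name from the list of things; names that differ only in an ending like _2 or _b are one class to them, and where a whole thing is asked for, a point or a joint stands for the part that bears it (a point fixed in the world has none). Each returns a list of dicts, best first, with "confidence" (0 to 1); they miss things now and then, are a little off and sometimes report something else, mostly with a low value. They report only what shows in the picture. A call takes as long as a camera call. They do not tell look-alikes from the thing itself.
- r.look_for(thing, camera): "point" ([x, y, z] in m, in the coordinates of the camera as it stood for that picture, good to about 4 mm: the middle of the surface that is visible of it).
The state is a dict: "time": time; "joint_pos": joint angles; "qd": joint speeds; "joint_torque": joint torques, N m; "ee_pos": TCP position; "tcp_rot": TCP orientation; "force": force on the tool from outside, world axes, zero at the start; "torque": the same for the moment, N m; "gripper_width": opening from 0.0 (shut) to 1.0 (fully open); "grip_force": force on a finger pad.
Only numpy, scipy, OpenCV 4.12 (cv2) and the standard library are available. Lean on these libraries where they do the work, as an engineer would, in place of code of your own. Each camera call takes 0.05 s, during which the arm holds its last target. There are 200 camera calls.

## Task

Get the castings ready for cleaning: lay every silver plaque on the blue carrier and every copper plaque on the red one, one to a hook, each with its ring pushed down past the sprung gate so that it lies around the hook's nose on the plate with the gate snapped shut above it. Lock each of the two carriers with one of the pins, pushed right down through the hole in its yellow flange; when everything is clipped and pinned, press the green start button fully down and let it go. Leave the flux pot, the tin and the iron ring where they are.

Things in the scene. Friction and masses are not known exactly. Their poses are not given: they have to be found in the camera images.
- silver_a: cast silver plaque with a flat ring, both 6 mm thick, about 150 g, lying on the bench, z up. Origin: ring centre, at the underside; ring inner diameter 24, outer 36 mm, wire 1 to 7 mm high. The plaque, 44 (x) x 36 (y) mm, is centred 40 mm from the origin along -x. A square sprue stub 12 x 12 mm, faces along x and y, stands on its middle from 6 to 46 mm up: the handle. May be absent
- silver_b: cast silver plaque with a flat ring, both 6 mm thick, about 150 g, lying on the bench, z up. Origin: ring centre, at the underside; ring inner diameter 24, outer 36 mm, wire 1 to 7 mm high. The plaque, 44 (x) x 36 (y) mm, is centred 40 mm from the origin along -x. A square sprue stub 12 x 12 mm, faces along x and y, stands on its middle from 6 to 46 mm up: the handle. May be absent
- copper_a: cast copper plaque with a flat ring, both 6 mm thick, about 150 g, lying on the bench, z up. Origin: ring centre, at the underside; ring inner diameter 24, outer 36 mm, wire 1 to 7 mm high. The plaque, 44 (x) x 36 (y) mm, is centred 40 mm from the origin along -x. A square sprue stub 12 x 12 mm, faces along x and y, stands on its middle from 6 to 46 mm up: the handle. May be absent
- copper_b: cast copper plaque with a flat ring, both 6 mm thick, about 150 g, lying on the bench, z up. Origin: ring centre, at the underside; ring inner diameter 24, outer 36 mm, wire 1 to 7 mm high. The plaque, 44 (x) x 36 (y) mm, is centred 40 mm from the origin along -x. A square sprue stub 12 x 12 mm, faces along x and y, stands on its middle from 6 to 46 mm up: the handle. May be absent
- blue_carrier: blue carrier, fixed: plate 130 (x) x 210 (y) x 10 mm, origin under its centre. Two steel snap hooks stand on it at y +55 mm (b1) and -55 mm (b2), in planes along x: upright nose bar, 8 mm thick, at x +20 mm, its tip 76 mm above the bench; back bar at x +52 to +72 mm, 75 mm high; sprung gate between their tops. A plaque lies on the plate on the -x side of the nose, its x along the carrier's
- blue_eye (a point): the blue carrier's pin hole, 13 mm across, in a yellow flange 30 x 30 mm, 6 mm thick, between its hooks; point at the hole's centre on the flange's top, 45 mm above the bench; free space of 29 mm below the flange
- b1_nose (a point): foot of hook b1's nose bar, on its axis at the plate's top face (blue carrier, 10 mm above the bench)
- b1_gate (a joint): hook b1's brass gate, a 6 mm bar, level 68 mm above the bench when shut (0); hinged at the back bar 40 mm in +x of the nose axis, free tip at the nose. A ring's wire pressed down on it swings it inward and down (grows, to 1.35 rad), 2 to 5 N; past the tip, some 30 mm down, it springs shut above the wire. It never opens upward
- b2_nose (a point): foot of hook b2's nose bar, on its axis at the plate's top face (blue carrier, 10 mm above the bench)
- b2_gate (a joint): hook b2's brass gate, a 6 mm bar, level 68 mm above the bench when shut (0); hinged at the back bar 40 mm in +x of the nose axis, free tip at the nose. A ring's wire pressed down on it swings it inward and down (grows, to 1.35 rad), 2 to 5 N; past the tip, some 30 mm down, it springs shut above the wire. It never opens upward
- red_carrier: red carrier, fixed: plate 130 (x) x 210 (y) x 10 mm, origin under its centre. Two steel snap hooks stand on it at y +55 mm (r1) and -55 mm (r2), in planes along x: upright nose bar, 8 mm thick, at x +20 mm, its tip 76 mm above the bench; back bar at x +52 to +72 mm, 75 mm high; sprung gate between their tops. A plaque lies on the plate on the -x side of the nose, its x along the carrier's
- red_eye (a point): the red carrier's pin hole, 13 mm across, in a yellow flange 30 x 30 mm, 6 mm thick, between its hooks; point at the hole's centre on the flange's top, 45 mm above the bench; free space of 29 mm below the flange
- r1_nose (a point): foot of hook r1's nose bar, on its axis at the plate's top face (red carrier, 10 mm above the bench)
- r1_gate (a joint): hook r1's brass gate, a 6 mm bar, level 68 mm above the bench when shut (0); hinged at the back bar 40 mm in +x of the nose axis, free tip at the nose. A ring's wire pressed down on it swings it inward and down (grows, to 1.35 rad), 2 to 5 N; past the tip, some 30 mm down, it springs shut above the wire. It never opens upward
- r2_nose (a point): foot of hook r2's nose bar, on its axis at the plate's top face (red carrier, 10 mm above the bench)
- r2_gate (a joint): hook r2's brass gate, a 6 mm bar, level 68 mm above the bench when shut (0); hinged at the back bar 40 mm in +x of the nose axis, free tip at the nose. A ring's wire pressed down on it swings it inward and down (grows, to 1.35 rad), 2 to 5 N; past the tip, some 30 mm down, it springs shut above the wire. It never opens upward
- pin_a: locking pin, upright in a fixed wooden block 60 x 120 x 40 mm; origin at its lower tip, 10 mm above the bench at the start. Steel shaft 8 mm thick, 30 mm long; collar 20 mm across from 30 to 34 mm above the tip; orange square grip 14 x 14 mm from 34 to 66 mm, its faces along x and y. Either pin fits either carrier
- pin_b: locking pin, upright in a fixed wooden block 60 x 120 x 40 mm; origin at its lower tip, 10 mm above the bench at the start. Steel shaft 8 mm thick, 30 mm long; collar 20 mm across from 30 to 34 mm above the tip; orange square grip 14 x 14 mm from 34 to 66 mm, its faces along x and y. Either pin fits either carrier
- start (a joint): green push button, 32 mm across, on top of a fixed grey control box 100 x 80 x 45 mm; 0 up, 0.006 m fully down at about 5 N; springs back
- start_top (a point): centre of the button's top face
- flux_pot: white plastic flux pot, open cup 84 mm across, 65 mm tall; a bystander
- iron_ring: heavy dark iron ring 110 mm across, 36 mm tall; a bystander
- tin: small closed pale tin 60 mm across, 60 mm tall; a bystander
There are look-alikes about, which are no part of the job. Leave any pink, purple or turquoise look-alike of the copper_a alone.

How it is judged:
By the outcome, as a careful person would: the job done as asked, in the order asked, and still so for the second after the job is handed in, with the robot touching nothing.
Of silver_a, silver_b, copper_a, copper_b only 3 to 4 are there at a start; the rules pass over those that are not, and their reading is None.
At some moment in a run one of silver_a, silver_b, copper_a, copper_b may be knocked a few centimetres aside while the robot is not near it.
It also fails if it takes over 200 s, if anything falls off the work surface, if the arm or the gripper's body presses on something with over 40 N, if the wrist force passes 120 N, or if a joint passes its speed limit or range.

## Working session

There is one attempt and no reset: what is moved stays moved. The work goes in short steps, Python scripts to look and compute and a shell command to move; the robot and the scene stay as the last step left them, time stands still between calls to the robot, and variables do not carry over. Pictures are saved under pics/ and viewed, at most 14 in all, crops included, and the job is handed in when it is done.

```bash
ls; mkdir -p pics
cat > h.py <<'E'
import numpy as np,cv2
from plant import r
from scipy.spatial.transform import Rotation as R
def cam(n):
    c=r.read_camera(n); return c
def world(c,p):
    return (c["T"]@np.r_[p,1])[:3]
def pix2plane(c,u,v,z):
    T=np.array(c["T"]);d=T[:3,:3]@np.array([(u-c["cx"])/c["fx"],-(v-c["cy"])/c["fy"],-1]);o=T[:3,3]
    return o+d*(z-o[2])/d[2]
def proj(c,P):
    T=np.array(c["T"]);p=T[:3,:3].T@(np.asarray(P)-T[:3,3]); return c["cx"]+c["fx"]*p[0]/-p[2], c["cy"]-c["fy"]*p[1]/-p[2]
E
python3 - <<'E'
from h import *
print({k:v for k,v in r.observe().items()})
for n in["top","scene"]:
    c=cam(n);cv2.imwrite(f"pics/{n}0.png",c["color"])
    print(n,[c[k] for k in("fx","fy","cx","cy")],np.round(c["T"],3).tolist(),[k for k in c])
    for t in["silver_a","copper_a","blue_carrier","blue_eye","red_eye","b1_nose","r1_nose","b2_nose","r2_nose","b1_gate","pin_a","start_top","flux_pot","tin","iron_ring"]:
        print(t,[(np.round(world(c,d["point"]),3).tolist(),[int(x) for x in proj(c,world(c,d["point"]))],round(d["confidence"],2)) for d in r.look_for(t,n)])
E
```

```text
pics
{'time': 0.0, 'joint_pos': array([-1.28210727e+00,  8.79754865e-02,  1.37228451e+00, -1.76195869e-05,
        1.68364056e+00, -1.03064122e-01]), 'qd': array([-0.00043766, -0.00042342, -0.00032038,  0.00048472,  0.00133366,
       -0.00116595]), 'joint_torque': array([-2.00880754e-05, -3.51871455e+01, -3.13272643e+01, -2.78897896e-04,
        1.08315755e-02, -2.95331120e-05]), 'ee_pos': array([ 0.20984911, -0.50780858,  0.22101264]), 'tcp_rot': array([ 9.80876977e-01,  1.94625346e-01, -1.15664861e-04, -1.14817620e-03]), 'force': array([ 0.7625677 ,  0.86400703, -0.24543249]), 'torque': array([0.01673734, 0.00247615, 0.02584479]), 'grip_force': 0.0, 'gripper_width': 0.9964719502145472}
top [530.1560310467222, 530.1560310467222, 322.87974451702263, 238.39971787263624] [[0.021, 0.987, -0.16, 0.294], [-1.0, 0.018, -0.021, -0.011], [-0.018, 0.161, 0.987, 1.451], [0.0, 0.0, 0.0, 1.0]] ['color', 'fx', 'fy', 'cx', 'cy', 'T']
silver_a [([0.463, -0.047, 0.009], [346, 262], 0.69), ([0.457, 0.179, 0.007], [264, 263], 0.54)]
copper_a [([0.792, -0.28, 0.008], [431, 148], 0.84), ([0.459, -0.234
[... 1867 characters left out ...]
eye [([0.635, 0.153, 0.011], [414, 269], 0.85)]
b1_nose [([0.647, -0.159, 0.01], [309, 335], 0.58)]
r1_nose [([0.632, 0.161, 0.014], [415, 266], 0.84), ([0.466, -0.242, 0.006], [219, 309], 0.58)]
b2_nose [([0.647, -0.162, 0.01], [307, 336], 0.88), ([0.65, -0.203, 0.066], [291, 323], 0.71), ([0.472, 0.369, 0.063], [422, 194], 0.39)]
r2_nose []
b1_gate []
pin_a [([0.463, -0.417, 0.057], [129, 327], 0.61), ([0.477, -0.354, 0.058], [165, 315], 0.56)]
start_top [([0.471, 0.371, 0.062], [422, 194], 0.56)]
flux_pot [([0.362, -0.333, 0.04], [149, 290], 0.83)]
tin [([0.66, -0.408, 0.05], [190, 392], 0.75), ([0.458, 0.18, 0.004], [365, 237], 0.49)]
iron_ring [([0.351, 0.351, 0.027], [382, 193], 0.94)]
```

View pics/top0.png

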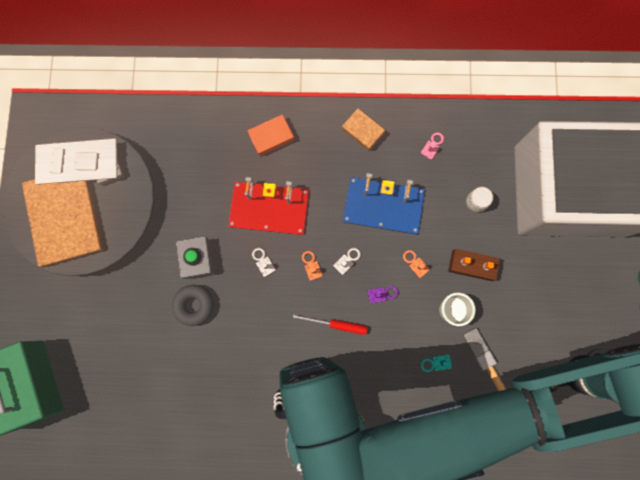

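View pics/scene0.png

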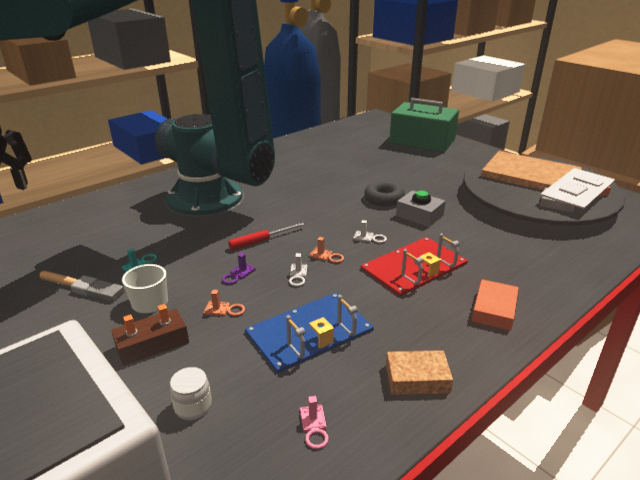

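```bash
cat >> h.py <<'E'
from scipy.optimize import minimize
def box(x0,x1,y0,y1,z0,z1): return np.array([[x,y,z] for x in(x0,x1) for y in(y0,y1) for z in(z0,z1)],float)
a=np.linspace(0,2*np.pi,40)
def cyl(rad,zs): return np.vstack([np.c_[rad*np.cos(a),rad*np.sin(a),0*a+z] for z in zs])
PL=[("add",box(-.062,-.018,-.018,.018,0,.006)),("add",cyl(.018,(.001,.007))),("sub",cyl(.012,(.007,))),("add",box(-.046,-.034,-.006,.006,0,.046))]
CA=[("add",box(-.065,.065,-.105,.105,0,.010))]
def projs(c,P):
    """Nx3 world -> pixels; pinhole (T) or fisheye (Tw)"""
    T=np.array(c["T"]);p=(P-T[:3,3])@T[:3,:3]; q=np.c_[p[:,0],-p[:,1],-p[:,2]]
    if c.get("fish"):
        rr=np.hypot(q[:,0],q[:,1]);th=np.arctan2(rr,q[:,2]);k=th/np.maximum(rr,1e-9); return np.c_[c["cx"]+c["fx"]*q[:,0]*k,c["cy"]+c["fy"]*q[:,1]*k]
    return np.c_[c["cx"]+c["fx"]*q[:,0]/q[:,2],c["cy"]+c["fy"]*q[:,1]/q[:,2]]
def wristcam():
    s=r.observe(); c=dict(r.read_camera("wrist"));T=np.eye(4);T[:3,:3]=R.from_quat(s["tcp_rot"]).as_matrix();T[:3,3]=s["ee_pos"]
    c["T"]=T@np.array(c["hand_eye"]);c["fish"]=1;return c
def wpix(c,u,v,z):
    """fisheye pixel -> world plane"""
    x,y=(u-c["cx"])/c["fx"],(v-c["cy"])/c["fy"];th=np.hypot(x,y);k=np.sin(th)/max(th,1e-9)
    d=c["T"][:3,:3]@np.array([x*k,-y*k,-np.cos(th)]);o=c["T"][:3,3];return o+d*(z-o[2])/d[2]
def mask(img,col):
    h=cv2.cvtColor(img,cv2.COLOR_BGR2HSV).astype(int);H,S,V=h[...,0],h[...,1],h[...,2]
    return {"copper":(H>=4)&(H<=16)&(S>130)&(V>70),"silver":(S<60)&(V>110),"blue":(H>100)&(H<125)&(S>120)&(V>40),
     "red":((H<4)|(H>175))&(S>150)&(V>70),"yellow":(H>20)&(H<34)&(S>130)&(V>100),"green":(H>50)&(H<75)&(S>120)&(V>60)}[col]
def fit(views,col,model,x0,half,z=0,yaws=None):
    """views: cams. fit x,y,yaw by silhouette IoU"""
    D=[];s=4
    for c in views:
        u,v=projs(c,np.array([[x0[0],x0[1],z]]))[0];hw=int(half*(1.0 if not c.get("fish") else 2)) ;u0,v0=max(int(u-hw),0),max(int(v-hw),0)
        im=c["color"][v0:v0+2*hw,u0:u0+2*hw];im=cv2.resize(im,None,fx=s,fy=s,interpolation=cv2.INTER_CUBIC)
        m=mask(im,col).astype(np.uint8)
        if model is CA: m=cv2.morphologyEx(m,cv2.MORPH_CLOSE,np.ones((25,25)))
        D.append((c,u0,v0,m))
    def cost(p):
        tot=0
        cs,sn=np.cos(p[2]),np.sin(p[2]);M=np.array([[cs,-sn,0],[sn,cs,0],[0,0,1]])
        for c,u0,v0,m in D:
            im=np.zeros_like(m)
            for op,P in model:
                q=(projs(c,P@M.T+[p[0],p[1],z])-[u0,v0]+.5)*s-.5
                cv2.fillConvexPoly(im,cv2.convexHull(np.round(q*16).astype(np.int32)),1 if op=="add" else 0,shift=4)
            tot+=(im&m).sum()/max((im|m).sum(),1)
        return -tot/len(D)
    best=None
    for y in (yaws if yaws is not None else np.arange(-np.pi,np.pi,np.pi/8)):
        off=np.array([.02*np.cos(y),.02*np.sin(y)]) if model is PL else np.zeros(2)
        p0=[x0[0]+off[0],x0[1]+off[1],y];k=minimize(cost,p0,method="Nelder-Mead",options=dict(initial_simplex=np.array([p0]*4)+np.vstack([np.zeros(3),np.diag([.012,.012,.2])]),xatol=1e-4,fatol=1e-4,maxiter=150))
        if best is None or k.fun<best.fun:best=k
    return best.x,-best.fun
E
python3 - <<'E'
from h import *
t,s=cam("top"),cam("scene")
G={"SA":("silver",(.46,.179)),"SB":("silver",(.465,-.046)),"CA":("copper",(.462,-.237)),"CB":("copper",(.448,.047))}
for n,(col,g) in G.items():
    for vv,l in(([t],"top"),([s],"scene"),([t,s],"both")):
        x,i=fit(vv,col,PL,g,36); print(n,l,np.round(x,4),round(np.degrees(x[2]),1),round(i,2))
for n,g in(("blue",(.625,-.15)),("red",(.61,.172))):
    for vv,l in(([t],"top"),([s],"scene")):
        x,i=fit(vv,n,CA,g,75,yaws=[-.15,.1]); print(n,l,np.round(x,4),round(np.degrees(x[2]),1),round(i,2))
c=t
for col,z in(("yellow",.045),("green",.058),("copper",.076)):
    m=mask(c["color"],col).astype(np.uint8);n,L,st,ce=cv2.connectedComponentsWithStats(m)
    print(col,[(st[i][4],np.round(ce[i]).tolist(),np.round(pix2plane(c,*ce[i],z),3).tolist()) for i in range(1,n) if st[i][4]>15 and 150<ce[i][0]<520 and ce[i][1]<330])
w=wristcam();print(w["fx"],w["cx"],w["cy"],np.round(w["hand_eye"],3).tolist(),r.tips_ahead);cv2.imwrite("pics/w0.png",w["color"])
E
```

```text
SA top [0.4836 0.1986 0.5287] 30.3 0.51
SA scene [0.4814 0.2017 0.4986] 28.6 0.66
SA both [0.4824 0.2007 0.5194] 29.8 0.56
SB top [ 0.488  -0.0629 -0.7733] -44.3 0.69
SB scene [ 0.4871 -0.06   -0.7637] -43.8 0.67
SB both [ 0.4875 -0.0611 -0.7764] -44.5 0.67
CA top [ 0.484  -0.2182  0.7279] 41.7 0.89
CA scene [ 0.487  -0.2165  0.6679] 38.3 0.8
CA both [ 0.4855 -0.2171  0.7134] 40.9 0.8
CB top [0.4767 0.0597 0.3781] 21.7 0.9
CB scene [0.4794 0.0602 0.3081] 17.7 0.79
CB both [0.4774 0.0604 0.3797] 21.8 0.81
blue top [ 0.627  -0.1473 -0.1502] -8.6 0.9
blue scene [ 0.6219 -0.1403 -0.1575] -9.0 0.76
red top [ 0.6137  0.1734 -0.0843] -4.8 0.95
red scene [ 0.6124  0.1786 -0.0902] -5.2 0.84
yellow [(np.int32(117), [387.0, 186.0], [0.67, -0.153, 0.045]), (np.int32(128), [269.0, 189.0], [0.658, 0.17, 0.045])]
green [(np.int32(116), [191.0, 256.0], [0.468, 0.37, 0.058])]
copper [(np.int32(20), [216.0, 91.0], [0.925, 0.321, 0.076]), (np.int32(23), [293.0, 92.0], [0.925, 0.109, 0.076]), (np.int32(20), [364.0, 93.0], [0.924, -0.087, 0.076]), (np.int32(19), [440.0, 94.0], [0.924, -0.294, 0.076]), (np.int32(21), [515.0, 95.0], [0.924, -0.498, 0.076]), (np.int32(920), [363.0, 129.0], [0.821, -0.084, 0.076]), (np.int32(1131), [271.0, 135.0], [0.801, 0.167, 0.076]), (np.int32(41), [247.0, 187.0], [0.654, 0.225, 0.076]), (np.int32(44), [269.0, 192.0], [0.639, 0.166, 0.076]), (np.int32(29), [287.0, 191.0], [0.645, 0.117, 0.076]), (np.int32(1006), [474.0, 264.0], [0.457, -0.375, 0.076]), (np.int32(324), [312.0, 267.0], [0.442, 0.046, 0.076]), (np.int32(318), [416.0, 264.0], [0.454, -0.226, 0.076])]
371.64829954431775 320.4969991136138 232.77887361371705 [[-0.0, 0.959, 0.282, 0.072], [1.0, 0.0, -0.001, 0.001], [-0.001, 0.282, -0.959, -0.152], [0.0, 0.0, 0.0, 1.0]] 0.025
```

```bash
cat >> h.py <<'E'
def go(x,y,z,psi=None,n=None):
    """print the turn wanted, then the shift in the tool axes after that turn (units of the moves)"""
    s=r.observe();A=R.from_quat(s["tcp_rot"]);X=A.as_matrix()[:,0];p0=np.degrees(np.arctan2(X[1],X[0]))
    psi=p0 if psi is None else psi
    c,sn=np.cos(np.radians(psi)),np.sin(np.radians(psi));B=R.from_matrix(np.array([[c,sn,0],[sn,-c,0],[0,0,-1.]]))
    w=(A.inv()*B).as_rotvec()/(np.pi/2);d=B.as_matrix().T@(np.array([x,y,z])-s["ee_pos"])/.5
    print("psi %.1f t %.1f pos %s w_total %s (%d rows)  d_total %s (%d rows)"%(p0,s["time"],np.round(s["ee_pos"],4),np.round(w,4),np.ceil(np.linalg.norm(w)/.095),np.round(d,4),np.ceil(np.linalg.norm(d)/.1)))
E
python3 -c "
from h import *
go(.440,.0456,.15,112)"
```

```text
psi 22.4 t 1.8 pos [ 0.21   -0.5083  0.2222] w_total [ 0.     0.    -0.995] (11 rows)  d_total [0.8549 0.8415 0.1444] (13 rows)
```

```bash
python3 -m creep '[{"wz":-0.091},{"wz":-0.091},{"wz":-0.091},{"wz":-0.091},{"wz":-0.091},{"wz":-0.091},{"wz":-0.091},{"wz":-0.091}]'
python3 -m creep '[{"wz":-0.089},{"wz":-0.089},{"wz":-0.089},{"dx":0.066,"dy":0.065},{"dx":0.066,"dy":0.065},{"dx":0.066,"dy":0.065},{"dx":0.066,"dy":0.065},{"dx":0.066,"dy":0.065}]'
python3 -m creep '[{"dx":0.066,"dy":0.065},{"dx":0.066,"dy":0.065},{"dx":0.066,"dy":0.065},{"dx":0.066,"dy":0.065},{"dx":0.066,"dy":0.065,"dz":0.036},{"dx":0.066,"dy":0.065,"dz":0.036},{"dx":0.066,"dy":0.065,"dz":0.036},{"dz":0.036}]'
python3 - <<'E'
from h import *
w=wristcam();cv2.imwrite("pics/w1.png",w["color"]);t=cam("top")
go(.44,.0456,.15,112)
for n,col,g,h in(("CB","copper",(.442,.047),90),):
    for y in([w],[t]): x,i=fit(y,col,PL,g,h if y[0] is w else 36);print(n,np.round(x,4),round(np.degrees(x[2]),1),round(i,2))
E
```

```text
psi 22.4 t 1.9 pos [ 0.21   -0.5083  0.2222] w_total [ 0.      0.     -0.9951] (11 rows)  d_total [0.8549 0.8415 0.1444] (13 rows)
CB [ 0.422   0.047  -3.1416] -180.0 0.0
CB [0.4766 0.0597 0.3843] 22.0 0.9invalid input at $[0]: expected keys dx, dy, dz, wx, wy, wz, gripper
invalid input at $[0]: expected keys dx, dy, dz, wx, wy, wz, gripper
invalid input at $[0]: expected keys dx, dy, dz, wx, wy, wz, gripper
```

View pics/w1.png

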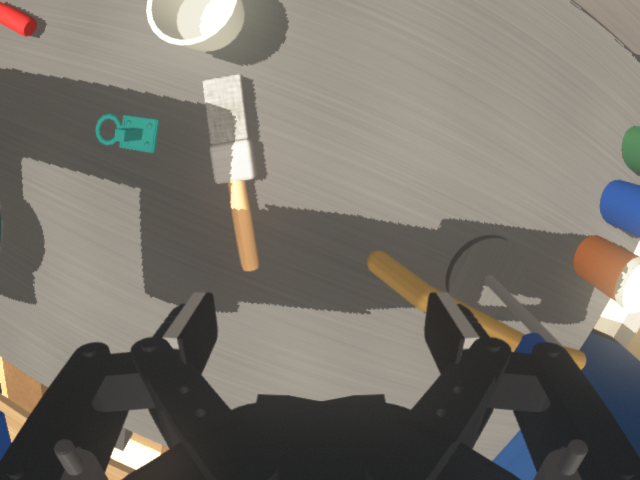

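```bash
cat >> h.py <<'E'
def arc(x,y,z,psi=None,n=None):
    """one row to repeat n times: turn and shift together (shift along axes before each row's turn)"""
    s=r.observe();A=R.from_quat(s["tcp_rot"]);X=A.as_matrix()[:,0];p0=np.degrees(np.arctan2(X[1],X[0]))
    psi=p0 if psi is None else psi
    c,sn=np.cos(np.radians(psi)),np.sin(np.radians(psi));B=R.from_matrix(np.array([[c,sn,0],[sn,-c,0],[0,0,-1.]]))
    w=(A.inv()*B).as_rotvec();D=np.array([x,y,z])-s["ee_pos"]
    n=n or int(max(np.ceil(np.linalg.norm(w)/.1485),np.ceil(np.linalg.norm(D)*1.1/.048)))
    S=sum((A*R.from_rotvec(w*k/n)).as_matrix() for k in range(n));d=np.linalg.solve(S,D)/.5
    print("psi %.1f t %.1f pos %s | %d rows of d %s w %s"%(p0,s["time"],np.round(s["ee_pos"],4),n,np.round(d,4),np.round(w/n/(np.pi/2),4)),"OVER" if np.linalg.norm(d)>.1 else "")
E
python3 -c "
from h import *
arc(.440,.0456,.15,112,16)"
```

```text
psi 22.4 t 1.9 pos [ 0.21   -0.5083  0.2222] | 16 rows of d [ 0.083  -0.0044  0.009 ] w [ 0.      0.     -0.0622]
```

```bash
python3 -m creep '[{"dx":0.083,"dy":-0.0044,"dz":0,"wx":0,"wy":0,"wz":-0.0622,"gripper":0},{"dx":0.083,"dy":-0.0044,"dz":0,"wx":0,"wy":0,"wz":-0.0622,"gripper":0},{"dx":0.083,"dy":-0.0044,"dz":0,"wx":0,"wy":0,"wz":-0.0622,"gripper":0},{"dx":0.083,"dy":-0.0044,"dz":0,"wx":0,"wy":0,"wz":-0.0622,"gripper":0},{"dx":0.083,"dy":-0.0044,"dz":0,"wx":0,"wy":0,"wz":-0.0622,"gripper":0},{"dx":0.083,"dy":-0.0044,"dz":0,"wx":0,"wy":0,"wz":-0.0622,"gripper":0},{"dx":0.083,"dy":-0.0044,"dz":0,"wx":0,"wy":0,"wz":-0.0622,"gripper":0},{"dx":0.083,"dy":-0.0044,"dz":0,"wx":0,"wy":0,"wz":-0.0622,"gripper":0}]' 100
python3 -m creep '[{"dx":0.083,"dy":-0.0044,"dz":0.018,"wx":0,"wy":0,"wz":-0.0622,"gripper":0},{"dx":0.083,"dy":-0.0044,"dz":0.018,"wx":0,"wy":0,"wz":-0.0622,"gripper":0},{"dx":0.083,"dy":-0.0044,"dz":0.018,"wx":0,"wy":0,"wz":-0.0622,"gripper":0},{"dx":0.083,"dy":-0.0044,"dz":0.018,"wx":0,"wy":0,"wz":-0.0622,"gripper":0},{"dx":0.083,"dy":-0.0044,"dz":0.018,"wx":0,"wy":0,"wz":-0.0622,"gripper":0},{"dx":0.083,"dy":-0.0044,"dz":0.018,"wx":0,"wy":0,"wz":-0.0622,"gripper":0},{"dx":0.083,"dy":-0.0044,"dz":0.018,"wx":0,"wy":0,"wz":-0.0622,"gripper":0},{"dx":0.083,"dy":-0.0044,"dz":0.018,"wx":0,"wy":0,"wz":-0.0622,"gripper":0}]'
python3 - <<'E'
from h import *
w=wristcam();cv2.imwrite("pics/w2.png",w["color"]);t=cam("top")
go(.44,.0456,.15,112)
for n,col,g,h in(("CB","copper",(.442,.047),60),("SB","silver",(.465,-.046),60),("SA","silver",(.46,.179),60)):
    for y in([w],[t]): x,i=fit(y,col,PL,g,h if y[0] is w else 36);print(n,np.round(x,4),round(np.degrees(x[2]),1),round(i,2))
E
```

```text
time: 2.65
ee_pos: [0.4399, -0.2774, 0.2221]
tcp_rot: [0.832, 0.555, 0.0, 0.0]
force: [0.3, -0.6, -0.7]
gripper_width: 0.998
grip_force: 0.0
time: 3.45
ee_pos: [0.4395, 0.0471, 0.15]
tcp_rot: [0.557, 0.83, 0.0, 0.0]
force: [-0.1, -0.2, 0.4]
gripper_width: 0.998
grip_force: 0.0
psi 112.4 t 3.5 pos [0.4373 0.0493 0.1488] w_total [-0.0014 -0.0019  0.0049] (1 rows)  d_total [-0.0089  0.0022 -0.0023] (1 rows)
CB [0.4766 0.0641 0.409 ] 23.4 0.38
CB [0.4095 0.0214 3.1664] 181.4 0.05
SB [0.3598 0.0138 3.1619] 181.2 0.09
SB [ 0.4864 -0.0647 -0.7897] -45.2 0.76
SA [0.3952 0.1578 1.8502] 106.0 0.08
SA [0.4841 0.1999 0.5177] 29.7 0.65
```

View pics/w2.png

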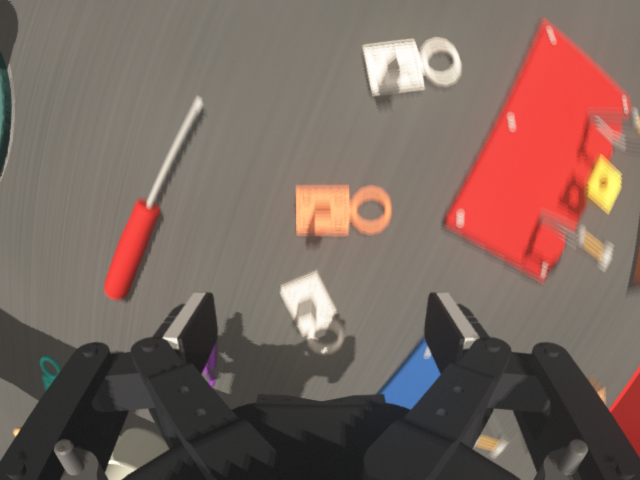

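```bash
sed -i 's/(S>130)&(V>70),"silver":(S<60)&(V>110)/(S>100)\&(V>70),"silver":(S<60)\&(V>TV)/; s/^PL=/TV=130\nPL=/' h.py
python3 -m creep '[{"dx":0,"dy":0,"dz":0,"wx":0,"wy":0,"wz":0,"gripper":0},{"dx":0,"dy":0,"dz":0,"wx":0,"wy":0,"wz":0,"gripper":0}]'
python3 - <<'E'
import h
from h import *
w=wristcam();cv2.imwrite("pics/w3.png",w["color"])
for q in((190,320),(235,325),(205,310),(60,375),(90,395)): print(q,cv2.cvtColor(w["color"],cv2.COLOR_BGR2HSV)[q])
for n,col,g,tv in(("CB","copper",(.442,.047),1),("SA","silver",(.46,.179),150),("SA","silver",(.46,.179),175)):
    h.TV=tv;x,i=fit([w],col,PL,g,40);print(n,np.round(x,4),round(np.degrees(x[2]),1),round(i,2))
x,i=fit([w],"red",CA,(.614,.173),110,yaws=[-.09]);print(x,i)
m=mask(w["color"],"yellow");v,u=np.nonzero(m);s=(u>500)&(v<250);print(u[s].mean(),v[s].mean(),wpix(w,u[s].mean(),v[s].mean(),.045),s.sum())
go(.44,.0456,.15,112)
E
```

```text
time: 3.75
ee_pos: [0.4404, 0.0446, 0.1508]
tcp_rot: [0.56, 0.829, 0.0, 0.001]
force: [-0.7, -0.2, 0.7]
gripper_width: 1.004
grip_force: 0.0
(190, 320) [ 11 138 247]
(235, 325) [ 10  69 118]
(205, 310) [ 16 117 255]
(60, 375) [ 16  41 205]
(90, 395) [ 15  43 120]
CB [0.4786 0.0608 0.3848] 22.0 0.88
SA [0.4844 0.1992 0.5579] 32.0 0.88
SA [0.4843 0.1988 0.5552] 31.8 0.84
[ 0.61828549  0.17562507 -0.08533584] 0.8848693182352554
601.9240687679084 188.7406876790831 [0.65515762 0.16793323 0.045     ] 698
psi 111.9 t 3.8 pos [0.4405 0.0443 0.1507] w_total [ 0.0005  0.0006 -0.0011] (1 rows)  d_total [0.0027 0.0001 0.0015] (1 rows)
```

```bash
python3 -c "
from h import *
go(.4415,.0458,.041,112)"
```

```text
psi 111.9 t 3.8 pos [0.4405 0.0443 0.1507] w_total [ 0.0005  0.0006 -0.0011] (1 rows)  d_total [0.0019 0.003  0.2195] (3 rows)
```

```bash
python3 -m creep '[{"dx":0.0019,"dy":0.003,"dz":0.06,"wx":0,"wy":0,"wz":0,"gripper":0},{"dx":0,"dy":0,"dz":0.06,"wx":0,"wy":0,"wz":0,"gripper":0},{"dx":0,"dy":0,"dz":0.06,"wx":0,"wy":0,"wz":0,"gripper":0},{"dx":0,"dy":0,"dz":0.0395,"wx":0,"wy":0,"wz":0,"gripper":0},{"dx":0,"dy":0,"dz":0,"wx":0,"wy":0,"wz":0,"gripper":0},{"dx":0,"dy":0,"dz":0,"wx":0,"wy":0,"wz":0,"gripper":1},{"dx":0,"dy":0,"dz":0,"wx":0,"wy":0,"wz":0,"gripper":1},{"dx":0,"dy":0,"dz":0,"wx":0,"wy":0,"wz":0,"gripper":1}]' 110
python3 -m creep '[{"dx":0,"dy":0,"dz":0,"wx":0,"wy":0,"wz":0,"gripper":1},{"dx":0,"dy":0,"dz":0,"wx":0,"wy":0,"wz":0,"gripper":1},{"dx":0,"dy":0,"dz":0,"wx":0,"wy":0,"wz":0,"gripper":1},{"dx":0,"dy":0,"dz":0,"wx":0,"wy":0,"wz":0,"gripper":1}]'
```

```text
time: 4.6
ee_pos: [0.4423, 0.0465, 0.0422]
tcp_rot: [0.559, 0.829, 0.001, 0.002]
force: [0.2, 0.3, 0.0]
gripper_width: 0.511
grip_force: 0.0
time: 5.0
ee_pos: [0.4408, 0.0469, 0.0406]
tcp_rot: [0.559, 0.829, 0.0, 0.0]
force: [-0.1, 1.1, 0.1]
gripper_width: 0.0
grip_force: 0.0
```

Run:
```python
from h import *
t=cam("top");w=wristcam();s=cam("scene")
a=cv2.resize(t["color"][180:320,200:440],None,fx=3,fy=3)[:300,:720];b=w["color"]
cv2.imwrite("pics/m1.png",np.vstack([cv2.resize(s["color"][200:320,260:420],(400,300)),cv2.resize(w["color"],(400,300))]))
print([(np.round(world(t,d["point"]),3),round(d["confidence"],2)) for d in r.look_for("copper_a","top")])
```

```text
[(array([ 0.197, -0.29 ,  0.006]), 0.83), (array([ 0.793, -0.279,  0.011]), 0.68), (array([ 0.378, -0.136,  0.009]), 0.67), (array([ 0.458, -0.236,  0.005]), 0.66)]
```

View pics/m1.png

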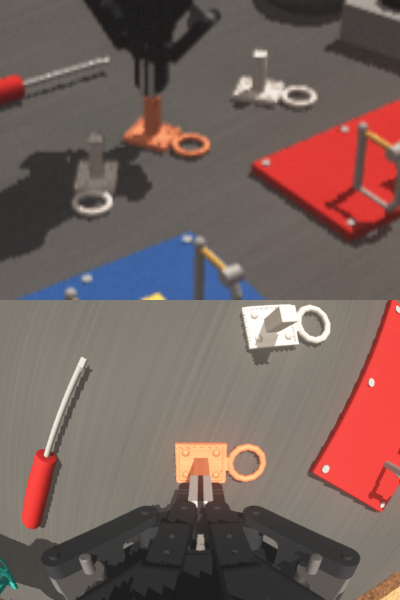

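Run:
```python
from h import *
w=wristcam();s=r.observe();M=R.from_quat(s["tcp_rot"]).as_matrix()
for z in(0,.006,.015,.025): print(z,projs(w,(s["ee_pos"]+M@[0,0,z])[None]))
x,i=fit([w],"copper",PL,(.44,.046),60);print(np.round(x,4),i)
st=x[:2]-.04*np.array([np.cos(x[2]),np.sin(x[2])]);print(st,projs(w,np.array([[*st,.046],[*st,.006]])),s["ee_pos"],s["gripper_width"])
sc=cam("scene");print([projs(sc,np.array([[*st,z]])) for z in(.046,.006)],projs(sc,(s["ee_pos"]+M@[0,0,.025])[None]))
cv2.imwrite("pics/m2.png",np.hstack([cv2.resize(w["color"][170:370,220:420],(400,400)),cv2.resize(sc["color"][205:275,285:355],(400,400))]))
```

```text
0 [[320.25333819 287.50880802]]
0.006 [[320.25695814 282.08336142]]
0.015 [[320.26202594 274.56093199]]
0.025 [[320.26719652 266.97093179]]
[0.4786 0.0611 0.3872] 0.6723176427210718
[0.44152002 0.0459529 ] [[321.15453487 295.20244097]
 [321.01644721 262.42535727]] [0.44073502 0.04683972 0.04039327] 0.002275685873147506
[array([[319.9863018 , 238.23585131]]), array([[320.03109719, 252.97987716]])] [[320.08542698 249.29182251]]
```

View pics/m2.png

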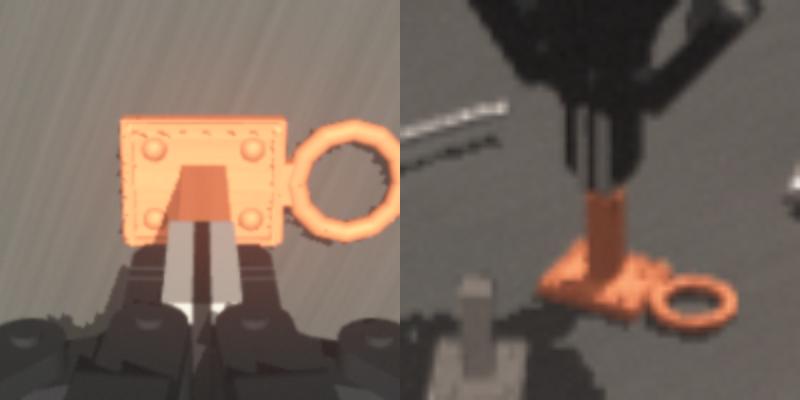

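```bash
python3 -m creep '[{"dx":0,"dy":0,"dz":0,"wx":0,"wy":0,"wz":0,"gripper":0.3},{"dx":0,"dy":0,"dz":0,"wx":0,"wy":0,"wz":0,"gripper":0.3},{"dx":0,"dy":0,"dz":0,"wx":0,"wy":0,"wz":0,"gripper":0.3},{"dx":0,"dy":0,"dz":0,"wx":0,"wy":0,"wz":0,"gripper":0.3},{"dx":0,"dy":0,"dz":0.015,"wx":0,"wy":0,"wz":0,"gripper":0.3},{"dx":0,"dy":0,"dz":0.015,"wx":0,"wy":0,"wz":0,"gripper":0.3},{"dx":0,"dy":0,"dz":0.015,"wx":0,"wy":0,"wz":0,"gripper":0.3},{"dx":0,"dy":0,"dz":0,"wx":0,"wy":0,"wz":0,"gripper":0.3}]' 110
python3 - <<'E'
from h import *
w=wristcam();sc=cam("scene")
cv2.imwrite("pics/m3.png",np.hstack([cv2.resize(w["color"][170:370,220:420],(400,400)),cv2.resize(sc["color"][205:275,285:355],(400,400))]))
E
```

```text
time: 6.1
ee_pos: [0.4392, 0.0469, 0.016]
tcp_rot: [0.559, 0.829, -0.001, -0.002]
force: [-0.1, 0.3, -0.5]
gripper_width: 0.7
grip_force: 0.0
```

View pics/m3.png

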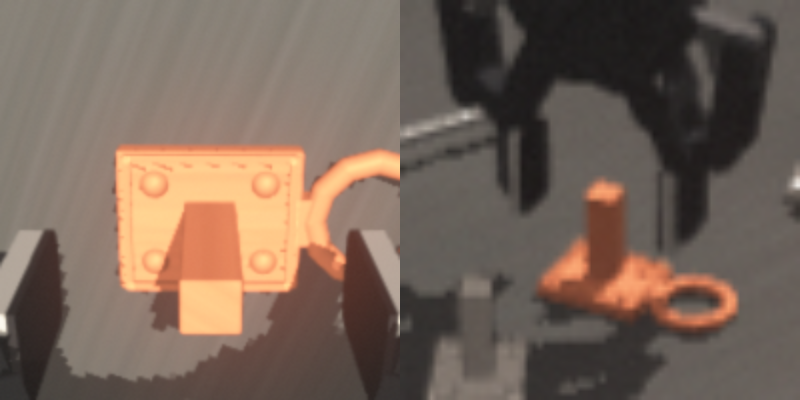

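```bash
python3 -m creep '[{"dx":0,"dy":0,"dz":0,"wx":0,"wy":0,"wz":0,"gripper":1},{"dx":0,"dy":0,"dz":0,"wx":0,"wy":0,"wz":0,"gripper":1},{"dx":0,"dy":0,"dz":0,"wx":0,"wy":0,"wz":0,"gripper":1},{"dx":0,"dy":0,"dz":0,"wx":0,"wy":0,"wz":0,"gripper":1},{"dx":0,"dy":0,"dz":0,"wx":0,"wy":0,"wz":0,"gripper":1},{"dx":0,"dy":0,"dz":0,"wx":0,"wy":0,"wz":0,"gripper":1},{"dx":0,"dy":0,"dz":0,"wx":0,"wy":0,"wz":0,"gripper":1}]' 110
```

```text
time: 6.9
ee_pos: [0.4413, 0.0468, 0.0186]
tcp_rot: [0.559, 0.829, 0.0, 0.001]
force: [-1.2, 0.2, 5.8]
gripper_width: 0.103
grip_force: 108.2
```

```bash
python3 -m creep '[{"dx":0,"dy":0,"dz":-0.02,"wx":0,"wy":0,"wz":0,"gripper":1},{"dx":0,"dy":0,"dz":-0.08,"wx":0,"wy":0,"wz":0,"gripper":1},{"dx":0,"dy":0,"dz":-0.08,"wx":0,"wy":0,"wz":0,"gripper":1},{"dx":0,"dy":0,"dz":-0.06,"wx":0,"wy":0,"wz":0,"gripper":1},{"dx":0,"dy":0,"dz":0,"wx":0,"wy":0,"wz":0,"gripper":1}]' 110
python3 -c "
from h import *
arc(.5914,.1213,.139,85.2,6)"
```

```text
time: 7.4
ee_pos: [0.4438, 0.0467, 0.1433]
tcp_rot: [0.559, 0.829, 0.003, 0.004]
force: [0.7, 0.7, -0.3]
gripper_width: 0.105
grip_force: 108.0
psi 112.0 t 7.4 pos [0.4438 0.0467 0.1433] | 6 rows of d [0.0153 0.0535 0.0017] w [0.0011 0.0002 0.0497]
```

```bash
python3 -m creep '[{"dx":0.0153,"dy":0.0535,"dz":0,"wx":0,"wy":0,"wz":0.0497,"gripper":1},{"dx":0.0153,"dy":0.0535,"dz":0,"wx":0,"wy":0,"wz":0.0497,"gripper":1},{"dx":0.0153,"dy":0.0535,"dz":0,"wx":0,"wy":0,"wz":0.0497,"gripper":1},{"dx":0.0153,"dy":0.0535,"dz":0,"wx":0,"wy":0,"wz":0.0497,"gripper":1},{"dx":0.0153,"dy":0.0535,"dz":0,"wx":0,"wy":0,"wz":0.0497,"gripper":1},{"dx":0.0153,"dy":0.0535,"dz":0,"wx":0,"wy":0,"wz":0.0497,"gripper":1},{"dx":0,"dy":0,"dz":0,"wx":0,"wy":0,"wz":0,"gripper":1},{"dx":0,"dy":0,"dz":0,"wx":0,"wy":0,"wz":0,"gripper":1}]' 110
python3 - <<'E'
from h import *
w=wristcam();s=r.observe();t=cam("top");print(s["ee_pos"],s["force"])
cv2.imwrite("pics/w4.png",w["color"])
z=s["ee_pos"][2]-.017
for zz in(z-.003,z,z+.003):
    x,i=fit([w],"copper",PL,(.5914,.1213),60,z=zz,yaws=[-.1]);print("held",zz,np.round(x,4),np.degrees(x[2]),i)
x,i=fit([w],"red",CA,(.616,.174),150,yaws=[-.09]);print("car",np.round(x,4),i)
x,i=fit([t],"red",CA,(.616,.174),75,yaws=[-.09]);print("car top",np.round(x,4),i)
go(.5914,.1213,.139,85.2)
E
```

```text
time: 8.2
ee_pos: [0.5875, 0.1213, 0.1357]
tcp_rot: [0.736, 0.677, -0.002, -0.001]
force: [-1.1, -0.3, -1.2]
gripper_width: 0.103
grip_force: 108.2
[0.58719247 0.12119882 0.13626153] [ 0.05924397 -0.61735525 -0.12862394]
held 0.11626153414082356 [ 0.6279  0.1172 -0.0766] -4.389061777207632 0.6965871284729107
held 0.11926153414082356 [ 0.628   0.1186 -0.07  ] -4.012389479782097 0.6796104000643967
held 0.12226153414082357 [ 0.6281  0.1193 -0.0738] -4.22967906114987 0.6550891723721723
car [ 0.6136  0.1775 -0.0986] 0.6623005643419494
car top [ 0.6137  0.1735 -0.0899] 0.4028227096590707
psi 85.2 t 8.3 pos [0.5872 0.1211 0.1368] w_total [-0.0016  0.0004  0.    ] (1 rows)  d_total [ 0.001   0.0083 -0.0043] (1 rows)
```

View pics/w4.png

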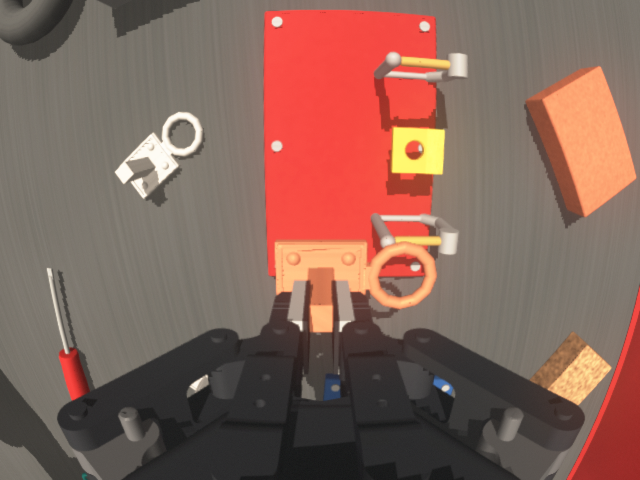

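Run:
```python
from h import *
w=wristcam();s=r.observe();print(s["ee_pos"])
P={}
for n,(u,v),z in(("r1",(393,60),.074),("r2",(388,241),.074),("eye",(415,150),.045),("ring",(403,274),.122),("button?",(0,0),.06)): P[n]=wpix(w,u,v,z);print(n,np.round(P[n],4))
d=P["r1"]-P["r2"];print(np.linalg.norm(d),np.degrees(np.arctan2(d[1],d[0]))-90)
# yellow top centroid
m=mask(w["color"],"yellow");v,u=np.nonzero(m);print("yel",u.mean(),v.mean(),wpix(w,u.mean(),v.mean(),.045))
```

```text
[0.5873381  0.12111394 0.13735016]
r1 [0.6384 0.2277 0.074 ]
r2 [0.6292 0.1196 0.074 ]
eye [0.6551 0.1717 0.045 ]
ring [0.6285 0.1179 0.122 ]
button? [0.3396 0.3472 0.06  ]
0.10847566264323207 -4.877250375383184
yel 417.7523343708315 149.6096042685638 [0.65701513 0.17191452 0.045     ]
```

```bash
python3 -m creep '[{"dx":0.0026,"dy":0.002,"dz":0.03,"wx":0,"wy":0,"wz":0,"gripper":1},{"dx":0,"dy":0,"dz":0.04,"wx":0,"wy":0,"wz":0,"gripper":1},{"dx":0,"dy":0,"dz":0.03,"wx":0,"wy":0,"wz":0,"gripper":1},{"dx":0,"dy":0,"dz":0.025,"wx":0,"wy":0,"wz":0,"gripper":1}]' 118
python3 -m creep '[{"dx":0,"dy":0,"dz":0.025,"wx":0,"wy":0,"wz":0,"gripper":1},{"dx":0,"dy":0,"dz":0.025,"wx":0,"wy":0,"wz":0,"gripper":1},{"dx":0,"dy":0,"dz":0.02,"wx":0,"wy":0,"wz":0,"gripper":1},{"dx":0,"dy":0,"dz":0.015,"wx":0,"wy":0,"wz":0,"gripper":1},{"dx":0,"dy":0,"dz":0,"wx":0,"wy":0,"wz":0,"gripper":1}]'
python3 - <<'E'
from h import *
w=wristcam();s=r.observe();print(s["ee_pos"],s["force"]);cv2.imwrite("pics/w5.png",w["color"][100:460,160:560])
E
```

```text
time: 8.75
ee_pos: [0.5895, 0.1224, 0.0744]
tcp_rot: [0.736, 0.677, 0.0, 0.0]
force: [0.3, -0.9, 3.8]
gripper_width: 0.099
grip_force: 117.3
time: 9.25
ee_pos: [0.5881, 0.1225, 0.0305]
tcp_rot: [0.736, 0.677, -0.002, -0.001]
force: [-0.7, 0.4, -1.4]
gripper_width: 0.104
grip_force: 116.7
[0.58886102 0.12254036 0.03165673] [ 0.63715007  0.3417404  -1.66288851]
```

View pics/w5.png

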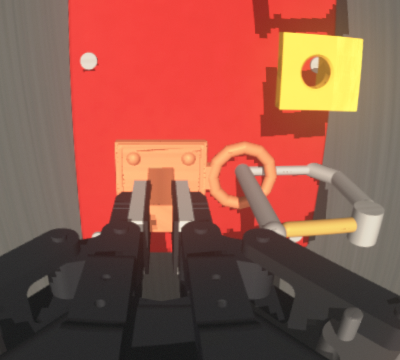

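```bash
python3 -m creep '[{"dx":0,"dy":0,"dz":0.006,"wx":0,"wy":0,"wz":0,"gripper":1},{"dx":0,"dy":0,"dz":0.004,"wx":0,"wy":0,"wz":0,"gripper":1},{"dx":0,"dy":0,"dz":0,"wx":0,"wy":0,"wz":0,"gripper":1},{"dx":0,"dy":0,"dz":0,"wx":0,"wy":0,"wz":0,"gripper":1}]'
```

```text
time: 9.7
ee_pos: [0.5902, 0.1227, 0.0287]
tcp_rot: [0.736, 0.677, 0.001, 0.001]
force: [0.1, -0.3, 1.3]
gripper_width: 0.102
grip_force: 116.9
```

```bash
python3 -m creep '[{"dx":0,"dy":0,"dz":0,"wx":0,"wy":0,"wz":0,"gripper":0.75},{"dx":0,"dy":0,"dz":0,"wx":0,"wy":0,"wz":0,"gripper":0.75},{"dx":0,"dy":0,"dz":0,"wx":0,"wy":0,"wz":0,"gripper":0.75},{"dx":0,"dy":0,"dz":0,"wx":0,"wy":0,"wz":0,"gripper":0.75},{"dx":0,"dy":0,"dz":-0.06,"wx":0,"wy":0,"wz":0,"gripper":0.75},{"dx":0,"dy":0,"dz":-0.08,"wx":0,"wy":0,"wz":0,"gripper":0.75},{"dx":0,"dy":0,"dz":-0.08,"wx":0,"wy":0,"wz":0,"gripper":0.75},{"dx":0,"dy":0,"dz":0,"wx":0,"wy":0,"wz":0,"gripper":0.75}]'
python3 - <<'E'
import h
from h import *
h.TV=150
w=wristcam();s=r.observe();cv2.imwrite("pics/w6.png",w["color"]);t=cam("top")
x,i=fit([w],"copper",PL,(.5914,.1213),60,z=.01,yaws=[-.1]);print("placed",np.round(x,4),i)
x,i=fit([w],"silver",PL,(.46,.179),60,yaws=[.52,0.2,.8]);print("SA",np.round(x,4),np.degrees(x[2]),i)
x,i=fit([t],"silver",PL,(.465,.185),40);print("SA",np.round(x,4),np.degrees(x[2]),i)
x,i=fit([t],"copper",PL,(.462,-.237),40);print("CA",np.round(x,4),np.degrees(x[2]),i)
E
```

```text
time: 10.5
ee_pos: [0.5937, 0.1231, 0.1462]
tcp_rot: [0.736, 0.677, 0.006, 0.004]
force: [0.7, 0.2, 0.4]
gripper_width: 0.249
grip_force: 0.0
placed [ 0.6303  0.1186 -0.088 ] 0.5867834927429604
SA [0.4836 0.1989 0.5512] 31.581650047987647 0.7797390636991558
SA [ 0.445   0.185  -3.1416] -180.0 0.0
CA [ 0.4841 -0.2183  0.7152] 40.976139481993094 0.6807046518029177
```

```bash
python3 -c "
from h import *
arc(.4496,.178,.13,121.6,6)"
```

```text
psi 85.2 t 10.6 pos [0.5904 0.1227 0.1397] | 6 rows of d [ 0.027  -0.0436  0.0031] w [ 0.0004  0.0001 -0.0674]
```

```bash
python3 -m creep '[{"dx":0.027,"dy":-0.0436,"dz":0.003,"wx":0,"wy":0,"wz":-0.0674,"gripper":0.4},{"dx":0.027,"dy":-0.0436,"dz":0.003,"wx":0,"wy":0,"wz":-0.0674,"gripper":0.4},{"dx":0.027,"dy":-0.0436,"dz":0.003,"wx":0,"wy":0,"wz":-0.0674,"gripper":0.4},{"dx":0.027,"dy":-0.0436,"dz":0.003,"wx":0,"wy":0,"wz":-0.0674,"gripper":0.4},{"dx":0.027,"dy":-0.0436,"dz":0.003,"wx":0,"wy":0,"wz":-0.0674,"gripper":0.4},{"dx":0.027,"dy":-0.0436,"dz":0.003,"wx":0,"wy":0,"wz":-0.0674,"gripper":0.4},{"dx":0,"dy":0,"dz":0,"wx":0,"wy":0,"wz":0,"gripper":0.4},{"dx":0,"dy":0,"dz":0,"wx":0,"wy":0,"wz":0,"gripper":0.4}]'
python3 - <<'E'
import h
from h import *
h.TV=150
w=wristcam();s=r.observe();cv2.imwrite("pics/w7.png",w["color"])
x,i=fit([w],"silver",PL,(.4496,.178),50,yaws=[.55,.2,.9]);print("SA",np.round(x,4),np.degrees(x[2]),i)
st=x[:2]-.04*np.array([np.cos(x[2]),np.sin(x[2])]);print(st)
go(*st,.016,np.degrees(x[2])+90)
E
```

```text
time: 11.4
ee_pos: [0.4478, 0.1777, 0.1274]
tcp_rot: [0.488, 0.873, -0.001, -0.001]
force: [0.8, 0.1, -0.3]
gripper_width: 0.6
grip_force: 0.0
SA [0.4842 0.1987 0.5649] 32.36651077947247 0.7581542545046195
[0.45043665 0.17730416]
psi 121.5 t 11.4 pos [0.4486 0.1777 0.1278] w_total [-0.0009 -0.0001 -0.0095] (1 rows)  d_total [-0.0026  0.0027  0.2237] (3 rows)
```

```bash
python3 -m creep '[{"dx":-0.0026,"dy":0.0027,"dz":0.06,"wx":0,"wy":0,"wz":-0.009,"gripper":0.4},{"dx":0,"dy":0,"dz":0.06,"wx":0,"wy":0,"wz":0,"gripper":0.4},{"dx":0,"dy":0,"dz":0.06,"wx":0,"wy":0,"wz":0,"gripper":0.4},{"dx":0,"dy":0,"dz":0.042,"wx":0,"wy":0,"wz":0,"gripper":0.4},{"dx":0,"dy":0,"dz":0,"wx":0,"wy":0,"wz":0,"gripper":0.4},{"dx":0,"dy":0,"dz":0,"wx":0,"wy":0,"wz":0,"gripper":1},{"dx":0,"dy":0,"dz":0,"wx":0,"wy":0,"wz":0,"gripper":1},{"dx":0,"dy":0,"dz":0,"wx":0,"wy":0,"wz":0,"gripper":1}]' 118
python3 -m creep '[{"dx":0,"dy":0,"dz":0,"wx":0,"wy":0,"wz":0,"gripper":1},{"dx":0,"dy":0,"dz":0,"wx":0,"wy":0,"wz":0,"gripper":1},{"dx":0,"dy":0,"dz":0,"wx":0,"wy":0,"wz":0,"gripper":1},{"dx":0,"dy":0,"dz":0,"wx":0,"wy":0,"wz":0,"gripper":1}]'
```

```text
time: 12.25
ee_pos: [0.4518, 0.1777, 0.0196]
tcp_rot: [0.482, 0.876, 0.001, 0.001]
force: [-1.7, -2.0, 5.3]
gripper_width: 0.112
grip_force: 96.9
time: 12.65
ee_pos: [0.4519, 0.1776, 0.0197]
tcp_rot: [0.482, 0.876, 0.001, 0.001]
force: [-0.8, -1.4, 5.9]
gripper_width: 0.097
grip_force: 116.1
```

```bash
python3 -m creep '[{"dx":0,"dy":0,"dz":-0.02,"wx":0,"wy":0,"wz":0,"gripper":1},{"dx":0,"dy":0,"dz":-0.08,"wx":0,"wy":0,"wz":0,"gripper":1},{"dx":0,"dy":0,"dz":-0.08,"wx":0,"wy":0,"wz":0,"gripper":1},{"dx":0,"dy":0,"dz":-0.06,"wx":0,"wy":0,"wz":0,"gripper":1},{"dx":0,"dy":0,"dz":0,"wx":0,"wy":0,"wz":0,"gripper":1}]'
python3 -c "
from h import *
arc(.6154,-.0899,.139,81.4,8)"
```

```text
time: 13.15
ee_pos: [0.4536, 0.1785, 0.1438]
tcp_rot: [0.482, 0.876, 0.004, 0.004]
force: [0.9, 0.6, -0.7]
gripper_width: 0.103
grip_force: 115.9
psi 122.4 t 13.2 pos [0.4536 0.1785 0.1438] | 8 rows of d [-0.0767  0.0229  0.0014] w [ 0.0009 -0.0001  0.0569]
```

```bash
python3 -m creep '[{"dx":-0.0767,"dy":0.0229,"dz":0,"wx":0,"wy":0,"wz":0.0569,"gripper":1},{"dx":-0.0767,"dy":0.0229,"dz":0,"wx":0,"wy":0,"wz":0.0569,"gripper":1},{"dx":-0.0767,"dy":0.0229,"dz":0,"wx":0,"wy":0,"wz":0.0569,"gripper":1},{"dx":-0.0767,"dy":0.0229,"dz":0,"wx":0,"wy":0,"wz":0.0569,"gripper":1},{"dx":-0.0767,"dy":0.0229,"dz":0,"wx":0,"wy":0,"wz":0.0569,"gripper":1},{"dx":-0.0767,"dy":0.0229,"dz":0,"wx":0,"wy":0,"wz":0.0569,"gripper":1},{"dx":-0.0767,"dy":0.0229,"dz":0,"wx":0,"wy":0,"wz":0.0569,"gripper":1},{"dx":-0.0767,"dy":0.0229,"dz":0,"wx":0,"wy":0,"wz":0.0569,"gripper":1}]'
python3 -m creep '[{"dx":0,"dy":0,"dz":0,"wx":0,"wy":0,"wz":0,"gripper":1},{"dx":0,"dy":0,"dz":0,"wx":0,"wy":0,"wz":0,"gripper":1}]'
python3 - <<'E'
import h
from h import *
h.TV=150
w=wristcam();s=r.observe();print(s["ee_pos"]);cv2.imwrite("pics/w8.png",w["color"]);cv2.imwrite("pics/w8c.png",cv2.resize(w["color"][170:330,260:480],None,fx=3,fy=3))
z=s["ee_pos"][2]-.018
x,i=fit([w],"silver",PL,(.6154,-.0899),60,z=z,yaws=[-.15]);print("held",np.round(x,4),np.degrees(x[2]),i,"ring px",projs(w,np.array([[x[0],x[1],z+.004]])))
n=np.array([[.655,-.0959,.074]]);print("nose guess px",projs(w,n))
go(.6154,-.0899,.139,81.4)
E
```

```text
time: 13.95
ee_pos: [0.612, -0.092, 0.1358]
tcp_rot: [0.759, 0.651, -0.001, -0.001]
force: [0.5, 0.7, -0.7]
gripper_width: 0.097
grip_force: 115.9
time: 14.15
ee_pos: [0.6115, -0.0914, 0.1359]
tcp_rot: [0.758, 0.652, -0.001, -0.002]
force: [-1.0, 0.3, -2.0]
gripper_width: 0.101
grip_force: 115.9
[ 0.61151647 -0.0904064   0.13635591]
held [ 0.6514 -0.0951 -0.1272] -7.285472690749632 0.7120452953917475 ring px [[400.8106455  271.11956871]]
nose guess px [[390.95387585 241.52882374]]
psi 81.4 t 14.2 pos [ 0.6115 -0.0904  0.1364] w_total [-0.0019 -0.0007  0.0003] (1 rows)  d_total [ 0.0022  0.0075 -0.0053] (1 rows)
```

View pics/w8c.png

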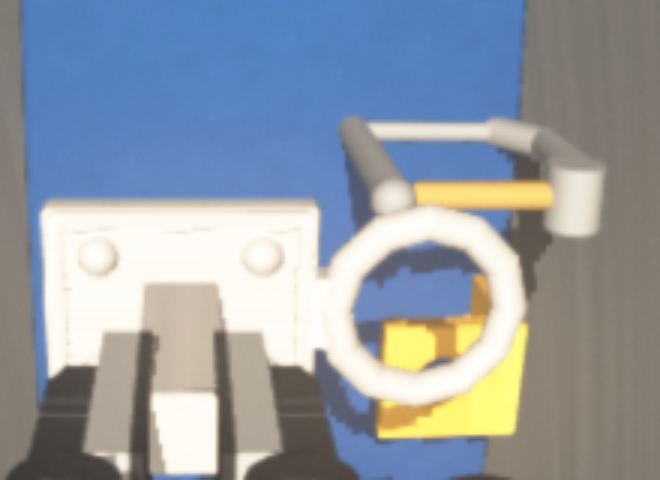

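Run:
```python
from h import *
w=wristcam();s=r.observe()
n=wpix(w,391,235,.074);z=s["ee_pos"][2]-.018;g=wpix(w,401.8,271.5,z+.004);print(n,g,n-g)
go(*(s["ee_pos"]+[*(n-g)[:2],0]),81.4)
```

```text
[ 0.65557088 -0.09082751  0.074     ] [ 0.65190077 -0.09431095  0.12276454] [ 0.00367011  0.00348344 -0.04876454]
psi 81.5 t 14.2 pos [ 0.6116 -0.0899  0.1368] w_total [-0.0015 -0.0006  0.0009] (1 rows)  d_total [0.008  0.0062 0.    ] (1 rows)
```

```bash
python3 -m creep '[{"dx":0.008,"dy":0.0062,"dz":0.01,"wx":0,"wy":0,"wz":0,"gripper":1},{"dx":0,"dy":0,"dz":0.05,"wx":0,"wy":0,"wz":0,"gripper":1},{"dx":0,"dy":0,"dz":0.04,"wx":0,"wy":0,"wz":0,"gripper":1},{"dx":0,"dy":0,"dz":0.025,"wx":0,"wy":0,"wz":0,"gripper":1},{"dx":0,"dy":0,"dz":0.025,"wx":0,"wy":0,"wz":0,"gripper":1},{"dx":0,"dy":0,"dz":0.025,"wx":0,"wy":0,"wz":0,"gripper":1},{"dx":0,"dy":0,"dz":0.02,"wx":0,"wy":0,"wz":0,"gripper":1},{"dx":0,"dy":0,"dz":0.015,"wx":0,"wy":0,"wz":0,"gripper":1}]'
python3 -m creep '[{"dx":0,"dy":0,"dz":0.006,"wx":0,"wy":0,"wz":0,"gripper":1},{"dx":0,"dy":0,"dz":0.002,"wx":0,"wy":0,"wz":0,"gripper":1},{"dx":0,"dy":0,"dz":0,"wx":0,"wy":0,"wz":0,"gripper":1},{"dx":0,"dy":0,"dz":0,"wx":0,"wy":0,"wz":0,"gripper":1}]'
```

```text
time: 15.05
ee_pos: [0.6152, -0.0874, 0.0311]
tcp_rot: [0.758, 0.652, -0.001, -0.001]
force: [0.1, 0.5, -1.5]
gripper_width: 0.1
grip_force: 115.9
time: 15.45
ee_pos: [0.6155, -0.0875, 0.0298]
tcp_rot: [0.758, 0.652, -0.0, -0.0]
force: [-3.6, 0.6, 5.6]
gripper_width: 0.098
grip_force: 116.8
```

```bash
python3 -m creep '[{"dx":0,"dy":0,"dz":0,"wx":0,"wy":0,"wz":0,"gripper":0.75},{"dx":0,"dy":0,"dz":0,"wx":0,"wy":0,"wz":0,"gripper":0.75},{"dx":0,"dy":0,"dz":0,"wx":0,"wy":0,"wz":0,"gripper":0.75},{"dx":0,"dy":0,"dz":0,"wx":0,"wy":0,"wz":0,"gripper":0.75},{"dx":0,"dy":0,"dz":-0.06,"wx":0,"wy":0,"wz":0,"gripper":0.75},{"dx":0,"dy":0,"dz":-0.08,"wx":0,"wy":0,"wz":0,"gripper":0.75},{"dx":0,"dy":0,"dz":-0.08,"wx":0,"wy":0,"wz":0,"gripper":0.75},{"dx":0,"dy":0,"dz":0,"wx":0,"wy":0,"wz":0,"gripper":0.75}]'
python3 - <<'E'
import h
from h import *
h.TV=150
w=wristcam();s=r.observe();cv2.imwrite("pics/w9.png",w["color"]);t=cam("top")
x,i=fit([w],"silver",PL,(.616,-.088),60,z=.01,yaws=[-.15]);print("placed",np.round(x,4),i)
for tv in(110,150):
    h.TV=tv;x,i=fit([t],"silver",PL,(.465,-.046),40);print("SB",np.round(x,4),np.degrees(x[2]),i)
x,i=fit([t],"copper",PL,(.462,-.237),40);print("CA",np.round(x,4),np.degrees(x[2]),i)
arc(.458,-.0364,.13,45.5)
E
```

```text
time: 16.25
ee_pos: [0.6202, -0.0884, 0.1474]
tcp_rot: [0.758, 0.652, 0.004, 0.006]
force: [1.4, -0.4, 1.0]
gripper_width: 0.253
grip_force: 0.0
placed [ 0.6556 -0.0929 -0.1484] 0.5713513625875652
SB [ 0.445  -0.046  -3.1416] -180.0 0.0
SB [ 0.445  -0.046  -3.1416] -180.0 0.0
CA [ 0.4837 -0.2185  0.728 ] 41.710769299234514 0.8368349711962046
psi 81.4 t 16.4 pos [ 0.617  -0.0877  0.1407] | 5 rows of d [-0.006  -0.0676  0.0041] w [ 0.0005 -0.0001  0.0798]
```

Run:
```python
import h
from h import *
t=cam("top");s=cam("scene")
for c,n in((t,"top"),(s,"scene")):
    print(n,[(np.round(world(c,d["point"]),3),round(d["confidence"],2)) for d in r.look_for("silver_a",n)])
h.TV=130
for g in((.465,-.046),):
  x,i=fit([s],"silver",PL,g,40);print(np.round(x,4),i)
cv2.imwrite("pics/ts.png",np.hstack([cv2.resize(t["color"][160:340,230:450],(400,327)),cv2.resize(s["color"][180:343,200:400],(400,327))]))
```

```text
top [(array([0.336, 0.368, 0.035]), 0.43)]
scene [(array([ 0.47 , -0.045,  0.01 ]), 0.8), (array([ 0.625, -0.089,  0.016]), 0.78), (array([ 0.648, -0.171,  0.006]), 0.54)]
[ 0.4876 -0.0611 -0.7696] 0.4189189189189189
```

View pics/ts.png

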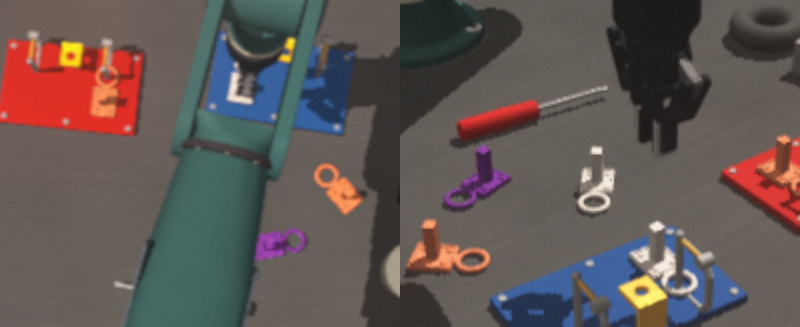

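```bash
python3 -m creep '[{"dx":-0.006,"dy":-0.0676,"dz":0.004,"wx":0,"wy":0,"wz":0.0798,"gripper":0.4},{"dx":-0.006,"dy":-0.0676,"dz":0.004,"wx":0,"wy":0,"wz":0.0798,"gripper":0.4},{"dx":-0.006,"dy":-0.0676,"dz":0.004,"wx":0,"wy":0,"wz":0.0798,"gripper":0.4},{"dx":-0.006,"dy":-0.0676,"dz":0.004,"wx":0,"wy":0,"wz":0.0798,"gripper":0.4},{"dx":-0.006,"dy":-0.0676,"dz":0.004,"wx":0,"wy":0,"wz":0.0798,"gripper":0.4},{"dx":0,"dy":0,"dz":0,"wx":0,"wy":0,"wz":0,"gripper":0.4},{"dx":0,"dy":0,"dz":0,"wx":0,"wy":0,"wz":0,"gripper":0.4},{"dx":0,"dy":0,"dz":0,"wx":0,"wy":0,"wz":0,"gripper":0.4}]'
python3 - <<'E'
import h
from h import *
w=wristcam();s=r.observe();cv2.imwrite("pics/w10.png",w["color"])
for tv in(130,160):
    h.TV=tv;x,i=fit([w],"silver",PL,(.46,-.04),50,yaws=[-.8,-.5,-1.1]);print("SB",np.round(x,4),np.degrees(x[2]),i)
st=x[:2]-.04*np.array([np.cos(x[2]),np.sin(x[2])]);print(st)
go(*st,.016,np.degrees(x[2])+90)
E
```

```text
time: 17.35
ee_pos: [0.4577, -0.0365, 0.1287]
tcp_rot: [0.922, 0.387, -0.0, 0.0]
force: [0.8, 0.4, -0.3]
gripper_width: 0.601
grip_force: 0.0
SB [ 0.5167 -0.0257 -0.9536] -54.63918477001308 0.10673605175898626
SB [ 0.4892 -0.063  -0.7581] -43.43483373593193 0.9362926625947835
[ 0.46018961 -0.03553572]
psi 45.5 t 17.4 pos [ 0.4579 -0.0366  0.1288] w_total [ 0.0001  0.0001 -0.0116] (1 rows)  d_total [0.0048 0.0019 0.2256] (3 rows)
```

```bash
python3 -m creep '[{"dx":0.0048,"dy":0.0019,"dz":0.06,"wx":0,"wy":0,"wz":-0.0116,"gripper":0.4},{"dx":0,"dy":0,"dz":0.06,"wx":0,"wy":0,"wz":0,"gripper":0.4},{"dx":0,"dy":0,"dz":0.06,"wx":0,"wy":0,"wz":0,"gripper":0.4},{"dx":0,"dy":0,"dz":0.045,"wx":0,"wy":0,"wz":0,"gripper":0.4},{"dx":0,"dy":0,"dz":0,"wx":0,"wy":0,"wz":0,"gripper":0.4},{"dx":0,"dy":0,"dz":0,"wx":0,"wy":0,"wz":0,"gripper":1},{"dx":0,"dy":0,"dz":0,"wx":0,"wy":0,"wz":0,"gripper":1},{"dx":0,"dy":0,"dz":0,"wx":0,"wy":0,"wz":0,"gripper":1}]' 118
python3 -m creep '[{"dx":0,"dy":0,"dz":0,"wx":0,"wy":0,"wz":0,"gripper":1},{"dx":0,"dy":0,"dz":0,"wx":0,"wy":0,"wz":0,"gripper":1},{"dx":0,"dy":0,"dz":0,"wx":0,"wy":0,"wz":0,"gripper":1}]'
python3 -m creep '[{"dx":0,"dy":0,"dz":-0.02,"wx":0,"wy":0,"wz":0,"gripper":1},{"dx":0,"dy":0,"dz":-0.08,"wx":0,"wy":0,"wz":0,"gripper":1},{"dx":0,"dy":0,"dz":-0.08,"wx":0,"wy":0,"wz":0,"gripper":1},{"dx":0,"dy":0,"dz":-0.06,"wx":0,"wy":0,"wz":0,"gripper":1},{"dx":0,"dy":0,"dz":0,"wx":0,"wy":0,"wz":0,"gripper":1},{"dx":0,"dy":0,"dz":0,"wx":0,"wy":0,"wz":0,"gripper":1}]'
python3 -c "
from h import *
a=-np.radians(8.6);M=np.array([[np.cos(a),-np.sin(a)],[np.sin(a),np.cos(a)]])
b1=np.array([.6556,-.0908]);b2=b1+M@[0,-.11];st=b2+M@[-.04,0];print(b2,st)
arc(*st,.139,81.4)"
```

```text
time: 18.2
ee_pos: [0.4608, -0.0354, 0.0182]
tcp_rot: [0.919, 0.395, 0.001, 0.001]
force: [-4.0, 2.5, 10.6]
gripper_width: 0.108
grip_force: 100.4
time: 18.5
ee_pos: [0.4608, -0.0354, 0.0183]
tcp_rot: [0.919, 0.395, 0.001, 0.001]
force: [-1.1, 1.5, 6.2]
gripper_width: 0.097
grip_force: 116.1
time: 19.1
ee_pos: [0.4594, -0.0352, 0.1366]
tcp_rot: [0.919, 0.395, 0.0, 0.0]
force: [-1.0, 0.6, -2.4]
gripper_width: 0.104
grip_force: 115.9
[ 0.63915111 -0.1995632 ] [ 0.59960086 -0.19358179]
psi 46.6 t 19.1 pos [ 0.4594 -0.0352  0.1366] | 5 rows of d [-0.0279  0.0812 -0.0009] w [ 0.0001 -0.     -0.0774]
```

```bash
python3 -m creep '[{"dx":-0.0279,"dy":0.0812,"dz":0,"wx":0,"wy":0,"wz":-0.0774,"gripper":1},{"dx":-0.0279,"dy":0.0812,"dz":0,"wx":0,"wy":0,"wz":-0.0774,"gripper":1},{"dx":-0.0279,"dy":0.0812,"dz":0,"wx":0,"wy":0,"wz":-0.0774,"gripper":1},{"dx":-0.0279,"dy":0.0812,"dz":0,"wx":0,"wy":0,"wz":-0.0774,"gripper":1},{"dx":-0.0279,"dy":0.0812,"dz":0,"wx":0,"wy":0,"wz":-0.0774,"gripper":1},{"dx":0,"dy":0,"dz":0,"wx":0,"wy":0,"wz":0,"gripper":1},{"dx":0,"dy":0,"dz":0,"wx":0,"wy":0,"wz":0,"gripper":1},{"dx":0,"dy":0,"dz":0,"wx":0,"wy":0,"wz":0,"gripper":1}]'
python3 - <<'E'
import h
from h import *
w=wristcam();s=r.observe();print(s["ee_pos"]);cv2.imwrite("pics/w11.png",w["color"]);cv2.imwrite("pics/w11c.png",cv2.resize(w["color"][30:320,260:500],None,fx=2,fy=2))
z=s["ee_pos"][2]-.018
h.TV=150;x,i=fit([w],"silver",PL,(.5996,-.1936),60,z=z,yaws=[-.15]);print("held",np.round(x,4),np.degrees(x[2]),i,"ring px",projs(w,np.array([[x[0],x[1],z+.004]])))
print("nose guess px",projs(w,np.array([[.6391,-.1996,.074]])),x[:2]-[.6391,-.1996])
E
```

```text
time: 19.9
ee_pos: [0.5982, -0.1925, 0.1346]
tcp_rot: [0.758, 0.652, -0.001, -0.002]
force: [-0.2, 0.3, -2.1]
gripper_width: 0.104
grip_force: 116.2
[ 0.59838556 -0.19245345  0.13564926]
held [ 0.6374 -0.1989 -0.1384] -7.927350312604665 0.7201420054926653 ring px [[400.13380122 276.81990062]]
nose guess px [[387.58632589 246.83418492]] [-0.00170273  0.00073839]
```

View pics/w11c.png

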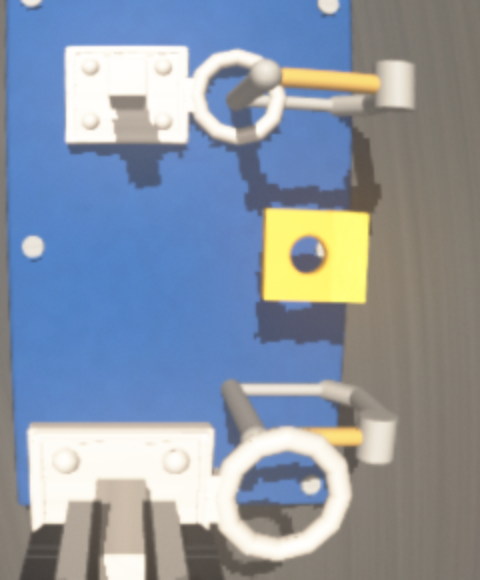

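```bash
python3 -c "
from h import *
w=wristcam();n=wpix(w,386.5,245,.074);g=wpix(w,401,276.5,.1215);print(n,g,n-g,'eye',wpix(w,414,157,.045))
s=r.observe();go(*(s['ee_pos']+[*(n-g)[:2],0]))"
python3 -m creep '[{"dx":0.001,"dy":0.002,"dz":0.01,"wx":0,"wy":0,"wz":0,"gripper":1},{"dx":0,"dy":0,"dz":0.05,"wx":0,"wy":0,"wz":0,"gripper":1},{"dx":0,"dy":0,"dz":0.04,"wx":0,"wy":0,"wz":0,"gripper":1},{"dx":0,"dy":0,"dz":0.025,"wx":0,"wy":0,"wz":0,"gripper":1},{"dx":0,"dy":0,"dz":0.025,"wx":0,"wy":0,"wz":0,"gripper":1},{"dx":0,"dy":0,"dz":0.025,"wx":0,"wy":0,"wz":0,"gripper":1},{"dx":0,"dy":0,"dz":0.02,"wx":0,"wy":0,"wz":0,"gripper":1},{"dx":0,"dy":0,"dz":0.012,"wx":0,"wy":0,"wz":0,"gripper":1}]'
python3 -m creep '[{"dx":0,"dy":0,"dz":0.006,"wx":0,"wy":0,"wz":0,"gripper":1},{"dx":0,"dy":0,"dz":0.002,"wx":0,"wy":0,"wz":0,"gripper":1},{"dx":0,"dy":0,"dz":0,"wx":0,"wy":0,"wz":0,"gripper":1},{"dx":0,"dy":0,"dz":0,"wx":0,"wy":0,"wz":0,"gripper":1}]'
```

```text
[ 0.63900463 -0.19867378  0.074     ] [ 0.63828687 -0.19926415  0.1215    ] [ 0.00071776  0.00059037 -0.0475    ] eye [ 0.66816048 -0.15079741  0.045     ]
psi 81.4 t 20.0 pos [ 0.5986 -0.1925  0.1364] w_total [-0.0005 -0.0001  0.    ] (1 rows)  d_total [0.0014 0.0012 0.    ] (1 rows)
time: 20.8
ee_pos: [0.5997, -0.1929, 0.0309]
tcp_rot: [0.758, 0.652, -0.001, -0.001]
force: [-0.3, 0.6, -2.1]
gripper_width: 0.104
grip_force: 116.3
time: 21.2
ee_pos: [0.6011, -0.1934, 0.0294]
tcp_rot: [0.758, 0.652, 0.0, 0.001]
force: [0.9, -0.8, -2.1]
gripper_width: 0.102
grip_force: 116.2
```

```bash
python3 -m creep '[{"dx":0,"dy":0,"dz":0.003,"wx":0,"wy":0,"wz":0,"gripper":1},{"dx":0,"dy":0,"dz":0.002,"wx":0,"wy":0,"wz":0,"gripper":1},{"dx":0,"dy":0,"dz":0,"wx":0,"wy":0,"wz":0,"gripper":1}]'
python3 -m creep '[{"dx":0,"dy":0,"dz":0,"wx":0,"wy":0,"wz":0,"gripper":0.75},{"dx":0,"dy":0,"dz":0,"wx":0,"wy":0,"wz":0,"gripper":0.75},{"dx":0,"dy":0,"dz":0,"wx":0,"wy":0,"wz":0,"gripper":0.75},{"dx":0,"dy":0,"dz":0,"wx":0,"wy":0,"wz":0,"gripper":0.75},{"dx":0,"dy":0,"dz":-0.06,"wx":0,"wy":0,"wz":0,"gripper":0.75},{"dx":0,"dy":0,"dz":-0.08,"wx":0,"wy":0,"wz":0,"gripper":0.75},{"dx":0,"dy":0,"dz":-0.08,"wx":0,"wy":0,"wz":0,"gripper":0.75},{"dx":0,"dy":0,"dz":0,"wx":0,"wy":0,"wz":0,"gripper":0.75}]'
python3 - <<'E'
import h
from h import *
h.TV=150
w=wristcam();s=r.observe();cv2.imwrite("pics/w12.png",w["color"]);t=cam("top")
x,i=fit([w],"silver",PL,(.6,-.193),60,z=.01,yaws=[-.15]);print("placed",np.round(x,4),i)
c=cam("scene")
x,i=fit([c],"copper",PL,(.462,-.237),40);print("CA scene",np.round(x,4),np.degrees(x[2]),i)
x,i=fit([t],"copper",PL,(.462,-.237),40);print("CA",np.round(x,4),np.degrees(x[2]),i)
arc(.4539,-.2445,.13,131)
E
```

```text
time: 21.5
ee_pos: [0.6013, -0.1935, 0.0284]
tcp_rot: [0.758, 0.652, 0.0, 0.001]
force: [-2.4, 0.2, 4.6]
gripper_width: 0.103
grip_force: 117.1
time: 22.3
ee_pos: [0.6046, -0.1947, 0.1449]
tcp_rot: [0.758, 0.652, 0.003, 0.007]
force: [0.2, -1.6, 1.4]
gripper_width: 0.251
grip_force: 0.0
placed [ 0.6409 -0.2009 -0.1524] 0.5309229305423406
CA scene [ 0.4853 -0.2154  0.7169] 41.07253326955074 0.8802839625685706
CA [ 0.4271 -0.2194  2.2043] 126.29770576113641 0.3668798384382363
psi 81.4 t 22.4 pos [ 0.6005 -0.1931  0.136 ] | 6 rows of d [-0.0068 -0.053   0.002 ] w [-0.     -0.     -0.0919]
```

```bash
python3 -m creep '[{"dx":-0.0068,"dy":-0.053,"dz":0.002,"wx":0,"wy":0,"wz":-0.0919,"gripper":0.4},{"dx":-0.0068,"dy":-0.053,"dz":0.002,"wx":0,"wy":0,"wz":-0.0919,"gripper":0.4},{"dx":-0.0068,"dy":-0.053,"dz":0.002,"wx":0,"wy":0,"wz":-0.0919,"gripper":0.4},{"dx":-0.0068,"dy":-0.053,"dz":0.002,"wx":0,"wy":0,"wz":-0.0919,"gripper":0.4},{"dx":-0.0068,"dy":-0.053,"dz":0.002,"wx":0,"wy":0,"wz":-0.0919,"gripper":0.4},{"dx":-0.0068,"dy":-0.053,"dz":0.002,"wx":0,"wy":0,"wz":-0.0919,"gripper":0.4},{"dx":0,"dy":0,"dz":0,"wx":0,"wy":0,"wz":0,"gripper":0.4},{"dx":0,"dy":0,"dz":0,"wx":0,"wy":0,"wz":0,"gripper":0.4}]'
python3 - <<'E'
import h
from h import *
w=wristcam();s=r.observe();cv2.imwrite("pics/w13.png",w["color"])
x,i=fit([w],"copper",PL,(.454,-.2445),50,yaws=[.7,.4,1.]);print("CA",np.round(x,4),np.degrees(x[2]),i)
st=x[:2]-.04*np.array([np.cos(x[2]),np.sin(x[2])]);print(st)
go(*st,.016,np.degrees(x[2])+90)
E
```

```text
time: 23.25
ee_pos: [0.4531, -0.2443, 0.1286]
tcp_rot: [0.416, 0.909, 0.001, -0.002]
force: [0.4, -0.2, 0.8]
gripper_width: 0.601
grip_force: 0.0
CA [ 0.4861 -0.2169  0.7281] 41.71537324178475 0.7485546141448195
[ 0.45625113 -0.24351724]
psi 130.9 t 23.3 pos [ 0.4538 -0.2441  0.129 ] w_total [-0.     -0.0016 -0.009 ] (1 rows)  d_total [-0.0025  0.0045  0.226 ] (3 rows)
```

```bash
python3 -m creep '[{"dx":-0.0025,"dy":0.0045,"dz":0.06,"wx":0,"wy":0,"wz":-0.009,"gripper":0.4},{"dx":0,"dy":0,"dz":0.06,"wx":0,"wy":0,"wz":0,"gripper":0.4},{"dx":0,"dy":0,"dz":0.06,"wx":0,"wy":0,"wz":0,"gripper":0.4},{"dx":0,"dy":0,"dz":0.045,"wx":0,"wy":0,"wz":0,"gripper":0.4},{"dx":0,"dy":0,"dz":0,"wx":0,"wy":0,"wz":0,"gripper":0.4},{"dx":0,"dy":0,"dz":0,"wx":0,"wy":0,"wz":0,"gripper":1},{"dx":0,"dy":0,"dz":0,"wx":0,"wy":0,"wz":0,"gripper":1},{"dx":0,"dy":0,"dz":0,"wx":0,"wy":0,"wz":0,"gripper":1}]' 118
python3 -m creep '[{"dx":0,"dy":0,"dz":0,"wx":0,"wy":0,"wz":0,"gripper":1},{"dx":0,"dy":0,"dz":0,"wx":0,"wy":0,"wz":0,"gripper":1},{"dx":0,"dy":0,"dz":0,"wx":0,"wy":0,"wz":0,"gripper":1}]'
python3 -m creep '[{"dx":0,"dy":0,"dz":-0.02,"wx":0,"wy":0,"wz":0,"gripper":1},{"dx":0,"dy":0,"dz":-0.08,"wx":0,"wy":0,"wz":0,"gripper":1},{"dx":0,"dy":0,"dz":-0.08,"wx":0,"wy":0,"wz":0,"gripper":1},{"dx":0,"dy":0,"dz":-0.06,"wx":0,"wy":0,"wz":0,"gripper":1},{"dx":0,"dy":0,"dz":0,"wx":0,"wy":0,"wz":0,"gripper":1},{"dx":0,"dy":0,"dz":0,"wx":0,"wy":0,"wz":0,"gripper":1}]'
python3 -c "
from h import *
arc(.599,.232,.139,85,13)"
```

```text
time: 24.1
ee_pos: [0.4582, -0.2448, 0.0202]
tcp_rot: [0.408, 0.913, -0.0, 0.002]
force: [-1.7, 1.9, 5.4]
gripper_width: 0.103
grip_force: 95.0
time: 24.4
ee_pos: [0.4581, -0.2449, 0.0202]
tcp_rot: [0.408, 0.913, -0.0, 0.002]
force: [0.8, 1.5, 6.2]
gripper_width: 0.099
grip_force: 116.0
time: 25.0
ee_pos: [0.4565, -0.2444, 0.1385]
tcp_rot: [0.408, 0.913, -0.0, 0.001]
force: [-0.6, 0.3, -1.2]
gripper_width: 0.098
grip_force: 115.8
psi 131.8 t 25.0 pos [ 0.4565 -0.2444  0.1385] | 13 rows of d [ 0.0629  0.0472 -0.0001] w [0.     0.0001 0.04  ]
```

```bash
python3 -m creep '[{"dx":0.0629,"dy":0.0472,"dz":0,"wx":0,"wy":0,"wz":0.04,"gripper":1},{"dx":0.0629,"dy":0.0472,"dz":0,"wx":0,"wy":0,"wz":0.04,"gripper":1},{"dx":0.0629,"dy":0.0472,"dz":0,"wx":0,"wy":0,"wz":0.04,"gripper":1},{"dx":0.0629,"dy":0.0472,"dz":0,"wx":0,"wy":0,"wz":0.04,"gripper":1},{"dx":0.0629,"dy":0.0472,"dz":0,"wx":0,"wy":0,"wz":0.04,"gripper":1},{"dx":0.0629,"dy":0.0472,"dz":0,"wx":0,"wy":0,"wz":0.04,"gripper":1},{"dx":0.0629,"dy":0.0472,"dz":0,"wx":0,"wy":0,"wz":0.04,"gripper":1},{"dx":0.0629,"dy":0.0472,"dz":0,"wx":0,"wy":0,"wz":0.04,"gripper":1}]'
python3 -m creep '[{"dx":0.0629,"dy":0.0472,"dz":0,"wx":0,"wy":0,"wz":0.04,"gripper":1},{"dx":0.0629,"dy":0.0472,"dz":0,"wx":0,"wy":0,"wz":0.04,"gripper":1},{"dx":0.0629,"dy":0.0472,"dz":0,"wx":0,"wy":0,"wz":0.04,"gripper":1},{"dx":0.0629,"dy":0.0472,"dz":0,"wx":0,"wy":0,"wz":0.04,"gripper":1},{"dx":0.0629,"dy":0.0472,"dz":0,"wx":0,"wy":0,"wz":0.04,"gripper":1},{"dx":0,"dy":0,"dz":0,"wx":0,"wy":0,"wz":0,"gripper":1},{"dx":0,"dy":0,"dz":0,"wx":0,"wy":0,"wz":0,"gripper":1},{"dx":0,"dy":0,"dz":0,"wx":0,"wy":0,"wz":0,"gripper":1}]'
python3 - <<'E'
from h import *
w=wristcam();s=r.observe();cv2.imwrite("pics/w14c.png",cv2.resize(w["color"][30:320,220:500],None,fx=2,fy=2))
z=s["ee_pos"][2]-.019
x,i=fit([w],"copper",PL,(.599,.232),60,z=z,yaws=[-.1]);print("held",np.round(x,4),np.degrees(x[2]),i,"ring px",projs(w,np.array([[x[0],x[1],z+.004]])))
print("nose guess px",projs(w,np.array([[.6389,.2286,.074]])))
go(.599,.232,.139,85)
E
```

```text
time: 25.8
ee_pos: [0.4963, 0.0659, 0.1351]
tcp_rot: [0.623, 0.782, -0.002, -0.002]
force: [0.3, 0.5, -0.2]
gripper_width: 0.099
grip_force: 115.9
time: 26.6
ee_pos: [0.5979, 0.231, 0.136]
tcp_rot: [0.737, 0.676, -0.002, -0.001]
force: [-0.5, 0.9, -0.6]
gripper_width: 0.1
grip_force: 116.0
held [ 0.6388  0.2303 -0.0894] -5.123800733173446 0.5960916555166609 ring px [[402.42515097 269.52035535]]
nose guess px [[386.72458645 242.59920927]]
psi 85.0 t 26.6 pos [0.5981 0.2309 0.1369] w_total [-0.0014  0.0008 -0.0003] (1 rows)  d_total [ 0.0023  0.0015 -0.0043] (1 rows)
```

View pics/w14c.png

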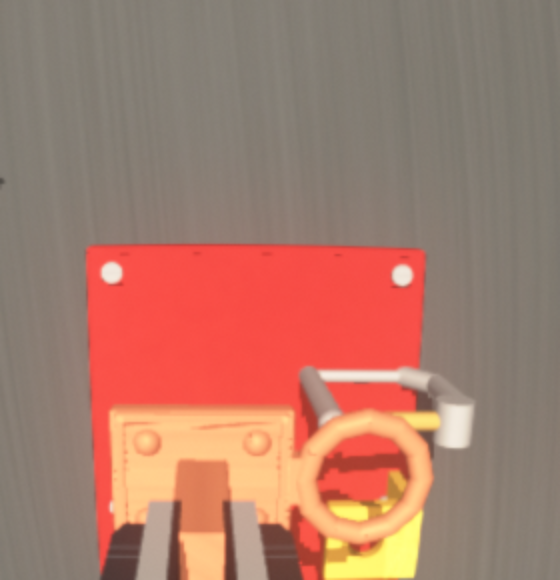

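```bash
python3 -m creep '[{"dx":0.0005,"dy":0,"dz":0.01,"wx":0,"wy":0,"wz":0,"gripper":1},{"dx":0,"dy":0,"dz":0.05,"wx":0,"wy":0,"wz":0,"gripper":1},{"dx":0,"dy":0,"dz":0.04,"wx":0,"wy":0,"wz":0,"gripper":1},{"dx":0,"dy":0,"dz":0.025,"wx":0,"wy":0,"wz":0,"gripper":1},{"dx":0,"dy":0,"dz":0.025,"wx":0,"wy":0,"wz":0,"gripper":1},{"dx":0,"dy":0,"dz":0.025,"wx":0,"wy":0,"wz":0,"gripper":1},{"dx":0,"dy":0,"dz":0.02,"wx":0,"wy":0,"wz":0,"gripper":1},{"dx":0,"dy":0,"dz":0.012,"wx":0,"wy":0,"wz":0,"gripper":1}]'
python3 -m creep '[{"dx":0,"dy":0,"dz":0.006,"wx":0,"wy":0,"wz":0,"gripper":1},{"dx":0,"dy":0,"dz":0.002,"wx":0,"wy":0,"wz":0,"gripper":1},{"dx":0,"dy":0,"dz":0,"wx":0,"wy":0,"wz":0,"gripper":1},{"dx":0,"dy":0,"dz":0,"wx":0,"wy":0,"wz":0,"gripper":1}]'
```

```text
time: 27.45
ee_pos: [0.5981, 0.2318, 0.0322]
tcp_rot: [0.737, 0.676, -0.002, -0.001]
force: [-0.3, 0.4, -1.2]
gripper_width: 0.099
grip_force: 116.0
time: 27.85
ee_pos: [0.5996, 0.2324, 0.0308]
tcp_rot: [0.737, 0.676, 0.0, 0.0]
force: [-0.5, 0.0, -1.2]
gripper_width: 0.102
grip_force: 116.2
```

```bash
python3 -m creep '[{"dx":0,"dy":0,"dz":0.003,"wx":0,"wy":0,"wz":0,"gripper":1},{"dx":0,"dy":0,"dz":0.002,"wx":0,"wy":0,"wz":0,"gripper":1},{"dx":0,"dy":0,"dz":0,"wx":0,"wy":0,"wz":0,"gripper":1}]'
python3 -m creep '[{"dx":0,"dy":0,"dz":0,"wx":0,"wy":0,"wz":0,"gripper":0.75},{"dx":0,"dy":0,"dz":0,"wx":0,"wy":0,"wz":0,"gripper":0.75},{"dx":0,"dy":0,"dz":0,"wx":0,"wy":0,"wz":0,"gripper":0.75},{"dx":0,"dy":0,"dz":0,"wx":0,"wy":0,"wz":0,"gripper":0.75},{"dx":0,"dy":0,"dz":-0.06,"wx":0,"wy":0,"wz":0,"gripper":0.75},{"dx":0,"dy":0,"dz":-0.08,"wx":0,"wy":0,"wz":0,"gripper":0.75},{"dx":0,"dy":0,"dz":-0.08,"wx":0,"wy":0,"wz":0,"gripper":0.75},{"dx":0,"dy":0,"dz":-0.04,"wx":0,"wy":0,"wz":0,"gripper":0.75}]'
python3 - <<'E'
from h import *
t=cam("top");s=cam("scene")
for n in("top","scene"):
    c=dict(top=t,scene=s)[n];print([(np.round(world(c,d["point"]),3),round(d["confidence"],2)) for d in r.look_for("pin_a",n)],[(np.round(world(c,d["point"]),3),round(d["confidence"],2)) for d in r.look_for("start_top",n)])
# pin grips in scene and top: bright orange
for c,n in((t,"top"),(s,"scene")):
    h=cv2.cvtColor(c["color"],cv2.COLOR_BGR2HSV);k=((h[...,0]>=4)&(h[...,0]<=18)&(h[...,1]>150)&(h[...,2]>150)).astype(np.uint8)
    N,L,st,ce=cv2.connectedComponentsWithStats(k)
    print(n,[(st[i][4],np.round(ce[i],1).tolist()) for i in range(1,N) if st[i][4]>8])
print(projs(t,np.array([[.458,-.411,.07],[.469,-.357,.07]])),projs(s,np.array([[.458,-.411,.07],[.469,-.357,.07]])))
E
```

```text
time: 28.15
ee_pos: [0.5999, 0.2326, 0.0302]
tcp_rot: [0.737, 0.676, 0.001, 0.001]
force: [-2.5, -0.3, 6.6]
gripper_width: 0.1
grip_force: 117.0
time: 28.95
ee_pos: [0.6008, 0.2328, 0.1628]
tcp_rot: [0.737, 0.676, 0.003, 0.002]
force: [0.8, 0.6, -0.5]
gripper_width: 0.25
grip_force: 0.0
[(array([ 0.457, -0.409,  0.069]), 0.44)] [(array([0.463, 0.366, 0.066]), 0.49)]
[(array([ 0.476, -0.356,  0.056]), 0.73), (array([ 0.465, -0.419,  0.061]), 0.65), (array([0.644, 0.155, 0.007]), 0.63), (array([ 0.624, -0.088,  0.017]), 0.16)] [(array([0.61 , 0.232, 0.016]), 0.65), (array([ 0.609, -0.201,  0.016]), 0.59), (array([0.639, 0.158, 0.011]), 0.16)]
top [(np.int32(997), [270.2, 133.8]), (np.int32(12), [248.0, 184.0]), (np.int32(31), [265.5, 193.1]), (np.int32(12), [286.6, 191.2]), (np.int32(12), [268.5, 190.5]), (np.int32(21), [252.5, 194.6]), (np.int32(17), [283.4, 199.6]), (np.int32(12), [252.5, 200.5]), (np.int32(207), [286.1, 213.9]), (np.int32(25), [239.9, 215.6]), (np.int32(10), [62.6, 231.1]), (np.int32(31), [49.6, 240.1]), (np.int32(14), [85.6, 238.1]), (np.int32(15), [96.0, 240.3]), 
[... 341 characters left out ...]
(np.int32(248), [578.6, 370.9]), (np.int32(30), [635.8, 373.3])]
scene [(np.int32(27), [419.3, 246.3]), (np.int32(45), [432.1, 250.1]), (np.int32(29), [444.0, 255.9]), (np.int32(12), [428.8, 257.2]), (np.int32(15), [385.9, 261.1]), (np.int32(9), [425.2, 261.8]), (np.int32(51), [395.9, 267.8]), (np.int32(21), [408.1, 273.6]), (np.int32(72), [489.1, 287.2]), (np.int32(459), [498.9, 304.0]), (np.int32(13), [478.6, 292.0]), (np.int32(10), [496.4, 290.0]), (np.int32(18), [497.0, 296.2]), (np.int32(9), [345.4, 304.0]), (np.int32(41), [161.8, 306.8]), (np.int32(48), [127.5, 317.5])]
[[487.20461613 264.34574743]
 [466.27258746 259.75377101]] [[129.8518975  318.86637167]
 [161.13357822 309.04587211]]
```

```bash
python3 -c "
from h import *
arc(.469,-.357,.16,78,14)"
```

```text
psi 85.0 t 29.2 pos [0.5981 0.2319 0.1553] | 14 rows of d [-0.086  -0.0062 -0.0006] w [-0.0002  0.0001  0.0056]
```

```bash
python3 -m creep '[{"dx":-0.086,"dy":-0.0062,"dz":0,"wx":0,"wy":0,"wz":0.0056,"gripper":0.5},{"dx":-0.086,"dy":-0.0062,"dz":0,"wx":0,"wy":0,"wz":0.0056,"gripper":0.5},{"dx":-0.086,"dy":-0.0062,"dz":0,"wx":0,"wy":0,"wz":0.0056,"gripper":0.5},{"dx":-0.086,"dy":-0.0062,"dz":0,"wx":0,"wy":0,"wz":0.0056,"gripper":0.5},{"dx":-0.086,"dy":-0.0062,"dz":0,"wx":0,"wy":0,"wz":0.0056,"gripper":0.5},{"dx":-0.086,"dy":-0.0062,"dz":0,"wx":0,"wy":0,"wz":0.0056,"gripper":0.5},{"dx":-0.086,"dy":-0.0062,"dz":0,"wx":0,"wy":0,"wz":0.0056,"gripper":0.5}]'
python3 -m creep '[{"dx":-0.086,"dy":-0.0062,"dz":0,"wx":0,"wy":0,"wz":0.0056,"gripper":0.5},{"dx":-0.086,"dy":-0.0062,"dz":0,"wx":0,"wy":0,"wz":0.0056,"gripper":0.5},{"dx":-0.086,"dy":-0.0062,"dz":0,"wx":0,"wy":0,"wz":0.0056,"gripper":0.5},{"dx":-0.086,"dy":-0.0062,"dz":0,"wx":0,"wy":0,"wz":0.0056,"gripper":0.5},{"dx":-0.086,"dy":-0.0062,"dz":0,"wx":0,"wy":0,"wz":0.0056,"gripper":0.5},{"dx":-0.086,"dy":-0.0062,"dz":0,"wx":0,"wy":0,"wz":0.0056,"gripper":0.5},{"dx":-0.086,"dy":-0.0062,"dz":0,"wx":0,"wy":0,"wz":0.0056,"gripper":0.5},{"dx":0,"dy":0,"dz":0,"wx":0,"wy":0,"wz":0,"gripper":0.5}]'
python3 -m creep '[{"dx":0,"dy":0,"dz":0,"wx":0,"wy":0,"wz":0,"gripper":0.5},{"dx":0,"dy":0,"dz":0,"wx":0,"wy":0,"wz":0,"gripper":0.5}]'
python3 - <<'E'
from h import *
w=wristcam();s=r.observe();cv2.imwrite("pics/w15.png",w["color"])
h=cv2.cvtColor(w["color"],cv2.COLOR_BGR2HSV)
for th in(150,180):
    k=((h[...,0]>=4)&(h[...,0]<=20)&(h[...,1]>th)&(h[...,2]>150)).astype(np.uint8)
    N,L,st,ce=cv2.connectedComponentsWithStats(k);print([(st[i].tolist(),np.round(ce[i],1).tolist()) for i in range(1,N) if st[i][4]>40])
print(projs(w,np.array([[.469,-.357,.076],[.469,-.357,.044],[.457,-.412,.076]])));go(.469,-.357,.16,78)
for c in("top",):
    print(sum(mask(r.read_camera("scene")["color"],"yellow").ravel()))
E
```

```text
time: 29.95
ee_pos: [0.5419, -0.0656, 0.1555]
tcp_rot: [0.758, 0.653, -0.001, -0.002]
force: [0.2, -0.2, 0.4]
gripper_width: 0.498
grip_force: 0.0
time: 30.75
ee_pos: [0.4669, -0.3611, 0.155]
tcp_rot: [0.779, 0.626, -0.001, -0.002]
force: [0.2, 0.9, -0.8]
gripper_width: 0.501
grip_force: 0.0
time: 30.95
ee_pos: [0.4696, -0.3555, 0.1565]
tcp_rot: [0.777, 0.629, 0.0, -0.001]
force: [-0.2, 0.9, -0.3]
gripper_width: 0.501
grip_force: 0.0
[([309, 217, 24, 33, 669], [320.9, 233.7]), ([314, 253, 15, 28, 128], [321.7, 266.5]), ([312, 292, 21, 35, 639], [322.6, 309.8])]
[([312, 218, 19, 10, 145], [321.2, 222.3]), ([313, 293, 19, 34, 392], [321.0, 306.8])]
[[318.82656468 238.46678418]
 [319.07831188 225.63848855]
 [318.52097594 314.23764836]]
psi 78.0 t 31.0 pos [ 0.4699 -0.3554  0.157 ] w_total [-0.001  -0.0008  0.0005] (1 rows)  d_total [-0.0036 -0.0012 -0.006 ] (1 rows)
268
```

View pics/w15.png

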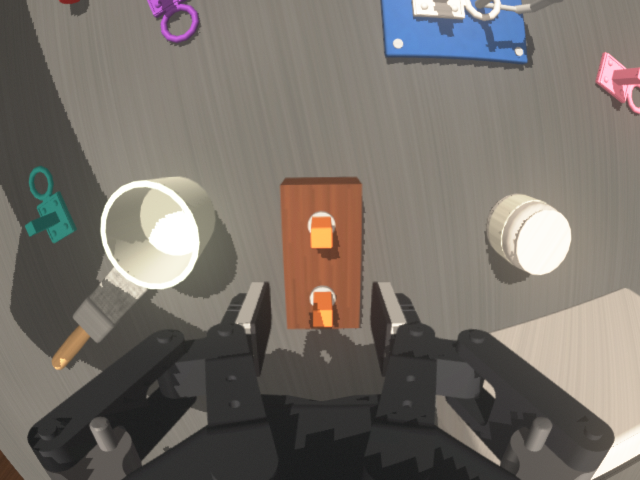

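```bash
python3 -m creep '[{"dx":-0.005,"dy":0.001,"dz":0.06,"wx":0,"wy":0,"wz":0,"gripper":0.5},{"dx":0,"dy":0,"dz":0.06,"wx":0,"wy":0,"wz":0,"gripper":0.5},{"dx":0,"dy":0,"dz":0.06,"wx":0,"wy":0,"wz":0,"gripper":0.5},{"dx":0,"dy":0,"dz":0.034,"wx":0,"wy":0,"wz":0,"gripper":0.5},{"dx":0,"dy":0,"dz":0,"wx":0,"wy":0,"wz":0,"gripper":0.5},{"dx":0,"dy":0,"dz":0,"wx":0,"wy":0,"wz":0,"gripper":1},{"dx":0,"dy":0,"dz":0,"wx":0,"wy":0,"wz":0,"gripper":1},{"dx":0,"dy":0,"dz":0,"wx":0,"wy":0,"wz":0,"gripper":1}]' 100
python3 -m creep '[{"dx":0,"dy":0,"dz":0,"wx":0,"wy":0,"wz":0,"gripper":1},{"dx":0,"dy":0,"dz":0,"wx":0,"wy":0,"wz":0,"gripper":1},{"dx":0,"dy":0,"dz":0,"wx":0,"wy":0,"wz":0,"gripper":1}]'
```

```text
time: 31.85
ee_pos: [0.471, -0.3599, 0.0532]
tcp_rot: [0.777, 0.629, 0.0, 0.002]
force: [0.5, 1.0, 2.4]
gripper_width: 0.128
grip_force: 97.8
time: 32.15
ee_pos: [0.471, -0.36, 0.0531]
tcp_rot: [0.777, 0.629, 0.001, 0.002]
force: [0.2, 1.4, 6.1]
gripper_width: 0.129
grip_force: 98.3
```

```bash
python3 -m creep '[{"dx":0,"dy":0,"dz":-0.03,"wx":0,"wy":0,"wz":0,"gripper":1},{"dx":0,"dy":0,"dz":-0.06,"wx":0,"wy":0,"wz":0,"gripper":1},{"dx":0,"dy":0,"dz":-0.06,"wx":0,"wy":0,"wz":0,"gripper":1},{"dx":0,"dy":0,"dz":-0.04,"wx":0,"wy":0,"wz":0,"gripper":1},{"dx":0,"dy":0,"dz":0,"wx":0,"wy":0,"wz":0,"gripper":1},{"dx":0,"dy":0,"dz":0,"wx":0,"wy":0,"wz":0,"gripper":1}]'
python3 - <<'E'
from h import *
w=wristcam();s=r.observe();print(s["ee_pos"])
c=dict(w);c["color"]=cv2.imread("pics/w15.png")
T=np.eye(4);p=np.radians(78.0);T[:3,:3]=[[np.cos(p),np.sin(p),0],[np.sin(p),-np.cos(p),0],[0,0,-1]];T[:3,3]=[.4699,-.3554,.157];c["T"]=T@np.array(w["hand_eye"])
G=[("add",box(-.007,.007,-.007,.007,.034,.066))]
h=cv2.cvtColor(c["color"],cv2.COLOR_BGR2HSV);
import h as H
om=H.mask
H.mask=lambda im,col:(lambda q:(q[...,0]>=4)&(q[...,0]<=20)&(q[...,1]>150)&(q[...,2]>110))(cv2.cvtColor(im,cv2.COLOR_BGR2HSV))
for hw in(10,11,12):
    x,i=fit([c],"o",G,(.470,-.358),hw,z=.01,yaws=[np.radians(-12)]);print("pin",np.round(x,4),np.degrees(x[2]),round(i,2))
arc(.668,-.151,.145,81.4)
E
```

```text
time: 32.75
ee_pos: [0.4696, -0.3595, 0.146]
tcp_rot: [0.777, 0.629, -0.0, 0.0]
force: [0.3, 0.0, -0.9]
gripper_width: 0.127
grip_force: 98.4
[ 0.46906548 -0.35895007  0.14462904]
pin [ 0.4708 -0.3582 -0.1808] -10.361751408864329 0.86
pin [ 0.4707 -0.3582 -0.1977] -11.329628444108632 0.86
pin [ 0.4707 -0.3582 -0.1913] -10.9600803692748 0.86
psi 77.9 t 32.8 pos [ 0.4691 -0.359   0.1446] | 7 rows of d [ 0.0688  0.045  -0.0001] w [-0.0002 -0.0001 -0.0055]
```

```bash
python3 -m creep '[{"dx":0.0688,"dy":0.045,"dz":0,"wx":0,"wy":0,"wz":-0.0055,"gripper":1},{"dx":0.0688,"dy":0.045,"dz":0,"wx":0,"wy":0,"wz":-0.0055,"gripper":1},{"dx":0.0688,"dy":0.045,"dz":0,"wx":0,"wy":0,"wz":-0.0055,"gripper":1},{"dx":0.0688,"dy":0.045,"dz":0,"wx":0,"wy":0,"wz":-0.0055,"gripper":1},{"dx":0.0688,"dy":0.045,"dz":0,"wx":0,"wy":0,"wz":-0.0055,"gripper":1},{"dx":0.0688,"dy":0.045,"dz":0,"wx":0,"wy":0,"wz":-0.0055,"gripper":1},{"dx":0.0688,"dy":0.045,"dz":0,"wx":0,"wy":0,"wz":-0.0055,"gripper":1},{"dx":0,"dy":0,"dz":0,"wx":0,"wy":0,"wz":0,"gripper":1}]'
python3 -m creep '[{"dx":0,"dy":0,"dz":0,"wx":0,"wy":0,"wz":0,"gripper":1},{"dx":0,"dy":0,"dz":0,"wx":0,"wy":0,"wz":0,"gripper":1}]'
cat >> h.py <<'E'
def hole(w,guess):
    u,v=projs(w,np.array([[*guess,.045]]))[0];s=6;hw=38;u0,v0=int(u)-hw,int(v)-hw
    im=cv2.resize(w["color"][v0:v0+2*hw,u0:u0+2*hw],None,fx=s,fy=s,interpolation=cv2.INTER_CUBIC);q=cv2.cvtColor(im,cv2.COLOR_BGR2HSV).astype(int)
    y=((q[...,0]>20)&(q[...,0]<36)&(q[...,1]>110)&(q[...,2]>200)).astype(np.uint8)
    cs,hi=cv2.findContours(y,cv2.RETR_CCOMP,cv2.CHAIN_APPROX_NONE)
    out=[]
    for i,c in enumerate(cs):
        a=cv2.contourArea(c)
        if a<800: continue
        m=cv2.minAreaRect(c) if hi[0][i][3]<0 else cv2.fitEllipse(c)
        uu,vv=(m[0][0]+.5)/s-.5+u0,(m[0][1]+.5)/s-.5+v0
        out.append((bool(hi[0][i][3]<0),a/36,np.round([uu,vv],1).tolist(),np.round(np.array(m[1])/s,1).tolist(),np.round(wpix(w,uu,vv,.045),4).tolist()))
    print("yellow outer?/area/px/size/world",*out,sep="\n")
E
python3 - <<'E'
from h import *
w=wristcam();s=r.observe();print(s["ee_pos"],R.from_quat(s["tcp_rot"]).as_rotvec());cv2.imwrite("pics/w16.png",w["color"])
hole(w,(.668,-.151))
M=R.from_quat(s["tcp_rot"]).as_matrix()
print("pin tip expected px",projs(w,(s["ee_pos"]+M@[.0017,-.0007,.043])[None]))
E
```

```text
time: 33.6
ee_pos: [0.6702, -0.1462, 0.1423]
tcp_rot: [0.756, 0.655, -0.0, -0.003]
force: [0.5, -0.5, -1.9]
gripper_width: 0.124
grip_force: 98.5
time: 33.8
ee_pos: [0.6675, -0.1522, 0.1443]
tcp_rot: [0.758, 0.652, -0.001, -0.001]
force: [0.6, 0.0, -0.6]
gripper_width: 0.128
grip_force: 98.5
[ 0.66755574 -0.15258079  0.14483325] [-2.38167666 -2.04634627  0.00260657]
yellow outer?/area/px/size/world
(True, 2062.6111111111113, [323.5, 225.5], [43.2, 50.5], [0.6704, -0.1507, 0.045])
(False, 266.44444444444446, [319.3, 225.5], [17.7, 19.2], [0.6675, -0.1503, 0.045])
pin tip expected px [[317.96732617 253.54781877]]
```

Run:
```python
import cv2
im=cv2.imread("pics/w16.png")
for v in(246,250,254,258): print(v,[''.join('%02x'%x for x in im[v,u]) for u in range(306,334,2)])
print([(v,''.join('%02x'%x for x in im[v,318])) for v in range(232,292,3)])
```

```text
246 ['7df3fe', '74f1fe', '74f1fe', '76f2fe', '7cddf6', '7fc5e3', '7ec0e0', '75e1f9', '73f0fe', '72f1fe', '72f1fe', '71f1fe', '70f0fe', '77f8fe']
250 ['b68269', '715c5c', '726b71', '828e9c', '8a97a4', '8b9aa7', '8a97a4', '83909d', '717e8c', '69646b', '6a595a', '69595a', '6b5a5b', '6b5a5c']
254 ['947063', '776c70', '828a94', '8c98a6', '8c9ba8', '909fac', '95a4b2', '8e9da9', '8a99a7', '818f9c', '7c8692', '716f75', '6b5d60', '6b5a5c']
258 ['97a4b1', 'bbcbd8', 'cedfe7', 'd5e3eb', 'd5e3eb', 'd6e3eb', 'd6e3eb', 'd5e2eb', 'd4e1ea', 'd4e1ea', 'd3e1eb', 'cbdce6', 'afc1d0', '7c8894']
[(232, '6a6470'), (235, '65e0fd'), (238, '77f8ff'), (241, '76f8ff'), (244, '76f7ff'), (247, '879aaa'), (250, '8a97a4'), (253, '8897a4'), (256, 'd2e1e9'), (259, 'd4e2eb'), (262, '88ace4'), (265, '477be0'), (268, '487ce1'), (271, '487ce1'), (274, '477ce1'), (277, '477be1'), (280, '487ce2'), (283, '477ae1'), (286, '477ce2'), (289, '477ae2')]
```

Run:
```python
from h import *
w=wristcam();s=r.observe();M=R.from_quat(s["tcp_rot"]).as_matrix()
print(s["ee_pos"])
for o in([.0057,-.0007,.043],[.004,0,.043],[.0017,-.0007,.043],[.004,-.0015,.043],[.0117,-.0007,.011]): print(o,projs(w,(s["ee_pos"]+M@o)[None]))
im=cv2.resize(w["color"][236:262,296:340],None,fx=4,fy=4,interpolation=cv2.INTER_CUBIC);q=cv2.cvtColor(im,cv2.COLOR_BGR2HSV)
for v in(248,249,250,251,252,253): 
    l=im[(v-236)*4+1].astype(int);g=(l[:,2]>l[:,0]+12)&(l[:,2]<190);u=np.nonzero(g)[0]/4+296;print(v,u.min(),u.max(),np.median(u),len(u)/4)
```

```text
[ 0.66767745 -0.15279126  0.14534837]
[0.0057, -0.0007, 0.043] [[318.04704796 246.36803523]]
[0.004, 0, 0.043] [[319.31804737 249.28232882]]
[0.0017, -0.0007, 0.043] [[318.05957568 253.1987707 ]]
[0.004, -0.0015, 0.043] [[316.60585389 249.28079722]]
[0.0117, -0.0007, 0.011] [[317.58061634 256.0016683 ]]
248 312.25 322.25 317.25 10.25
249 311.75 323.0 317.375 11.5
250 311.25 323.5 317.375 12.5
251 311.0 324.0 317.5 13.25
252 310.75 324.25 317.5 13.75
253 310.75 325.0 317.875 14.5
```

```bash
python3 -m creep '[{"dx":0.0016,"dy":0.0008,"dz":0.03,"wx":0,"wy":0,"wz":0,"gripper":1},{"dx":0,"dy":0,"dz":0.03,"wx":0,"wy":0,"wz":0,"gripper":1},{"dx":0,"dy":0,"dz":0.02,"wx":0,"wy":0,"wz":0,"gripper":1},{"dx":0,"dy":0,"dz":0.01,"wx":0,"wy":0,"wz":0,"gripper":1},{"dx":0,"dy":0,"dz":0,"wx":0,"wy":0,"wz":0,"gripper":1},{"dx":0,"dy":0,"dz":0,"wx":0,"wy":0,"wz":0,"gripper":1},{"dx":0,"dy":0,"dz":0,"wx":0,"wy":0,"wz":0,"gripper":1}]'
python3 - <<'E'
from h import *
w=wristcam();s=r.observe();M=R.from_quat(s["tcp_rot"]).as_matrix();print(s["ee_pos"],s["force"]);cv2.imwrite("pics/w17.png",w["color"])
p=s["ee_pos"]+M@[.0017,-.001,.043];print("pin tip",p,projs(w,p[None]))
hole(w,(.6675,-.1503))
E
```

```text
time: 34.6
ee_pos: [0.6698, -0.1509, 0.102]
tcp_rot: [0.758, 0.652, 0.0, 0.001]
force: [0.5, -0.8, -1.3]
gripper_width: 0.126
grip_force: 98.5
[ 0.66980898 -0.15092824  0.10201094] [0.72732656 0.03667459 0.43491004]
pin tip [ 0.66915118 -0.14912533  0.05900854] [[317.24404245 252.57286431]]
yellow outer?/area/px/size/world
(True, 1893.2777777777778, [319.7, 246.9], [49.3, 59.5], [0.6703, -0.1507, 0.045])
```

```bash
python3 -m creep '[{"dx":-0.0029,"dy":-0.003,"dz":0.008,"wx":0,"wy":0,"wz":0,"gripper":1},{"dx":0,"dy":0,"dz":0,"wx":0,"wy":0,"wz":0,"gripper":1},{"dx":0,"dy":0,"dz":0,"wx":0,"wy":0,"wz":0,"gripper":1},{"dx":0,"dy":0,"dz":0,"wx":0,"wy":0,"wz":0,"gripper":1}]'
python3 - <<'E'
from h import *
for k in range(3):
    s=r.observe();M=R.from_quat(s["tcp_rot"]).as_matrix();p=s["ee_pos"]+M@[.0017,-.001,.043];print("pin tip",p-[.6675,-.1503,0],s["force"])
    w=wristcam()
E
```

```text
time: 35.05
ee_pos: [0.6675, -0.1521, 0.097]
tcp_rot: [0.758, 0.652, -0.0, 0.0]
force: [0.0, 0.8, -0.8]
gripper_width: 0.128
grip_force: 98.5
pin tip [-7.01893659e-04  6.92652416e-05  5.39931310e-02] [ 0.04425362  0.75068509 -0.82542709]
pin tip [-6.74000436e-04  6.24444255e-05  5.40254707e-02] [0.33515696 0.03087954 0.03210786]
pin tip [-6.26127923e-04  9.19638569e-05  5.40687307e-02] [ 0.19912259 -0.04092042 -0.62631423]
```

```bash
python3 -m creep '[{"dx":0,"dy":0.0012,"dz":0.01,"wx":0,"wy":0,"wz":0,"gripper":1},{"dx":0,"dy":0,"dz":0.008,"wx":0,"wy":0,"wz":0,"gripper":1},{"dx":0,"dy":0,"dz":0.008,"wx":0,"wy":0,"wz":0,"gripper":1},{"dx":0,"dy":0,"dz":0,"wx":0,"wy":0,"wz":0,"gripper":1}]'
```

```text
time: 35.6
ee_pos: [0.6674, -0.1519, 0.0825]
tcp_rot: [0.758, 0.652, -0.001, -0.001]
force: [0.3, -0.5, -1.1]
gripper_width: 0.124
grip_force: 98.5
```

```bash
python3 -m creep '[{"dx":0,"dy":0,"dz":0.01,"wx":0,"wy":0,"wz":0,"gripper":1},{"dx":0,"dy":0,"dz":0.01,"wx":0,"wy":0,"wz":0,"gripper":1},{"dx":0,"dy":0,"dz":0.01,"wx":0,"wy":0,"wz":0,"gripper":1},{"dx":0,"dy":0,"dz":0.01,"wx":0,"wy":0,"wz":0,"gripper":1},{"dx":0,"dy":0,"dz":0.006,"wx":0,"wy":0,"wz":0,"gripper":1},{"dx":0,"dy":0,"dz":0.004,"wx":0,"wy":0,"wz":0,"gripper":1},{"dx":0,"dy":0,"dz":0.002,"wx":0,"wy":0,"wz":0,"gripper":1},{"dx":0,"dy":0,"dz":0,"wx":0,"wy":0,"wz":0,"gripper":1}]'
```

```text
time: 36.4
ee_pos: [0.6683, -0.1522, 0.0583]
tcp_rot: [0.758, 0.652, 0.0, 0.0]
force: [-0.5, 0.0, -0.3]
gripper_width: 0.124
grip_force: 98.6
```

```bash
python3 -m creep '[{"dx":0,"dy":0,"dz":0.003,"wx":0,"wy":0,"wz":0,"gripper":1},{"dx":0,"dy":0,"dz":0.002,"wx":0,"wy":0,"wz":0,"gripper":1},{"dx":0,"dy":0,"dz":0,"wx":0,"wy":0,"wz":0,"gripper":1}]'
```

```text
time: 36.7
ee_pos: [0.6684, -0.1522, 0.0581]
tcp_rot: [0.758, 0.652, 0.0, 0.001]
force: [-3.2, 1.6, 8.2]
gripper_width: 0.127
grip_force: 99.5
```

```bash
python3 -m creep '[{"dx":0,"dy":0,"dz":0,"wx":0,"wy":0,"wz":0,"gripper":0.7},{"dx":0,"dy":0,"dz":0,"wx":0,"wy":0,"wz":0,"gripper":0.7},{"dx":0,"dy":0,"dz":0,"wx":0,"wy":0,"wz":0,"gripper":0.7},{"dx":0,"dy":0,"dz":0,"wx":0,"wy":0,"wz":0,"gripper":0.7},{"dx":0,"dy":0,"dz":-0.04,"wx":0,"wy":0,"wz":0,"gripper":0.7},{"dx":0,"dy":0,"dz":-0.08,"wx":0,"wy":0,"wz":0,"gripper":0.7},{"dx":0,"dy":0,"dz":-0.08,"wx":0,"wy":0,"wz":0,"gripper":0.7},{"dx":0,"dy":0,"dz":0,"wx":0,"wy":0,"wz":0,"gripper":0.7}]'
python3 -c "
from h import *
w=wristcam();cv2.imwrite('pics/w18.png',w['color'])
arc(.4595,-.413,.158,78.5)"
```

```text
time: 37.5
ee_pos: [0.6717, -0.1532, 0.1642]
tcp_rot: [0.758, 0.652, 0.004, 0.006]
force: [-0.3, -0.3, 0.6]
gripper_width: 0.303
grip_force: 0.0
psi 81.4 t 37.5 pos [ 0.6704 -0.1528  0.1608] | 8 rows of d [-0.0731 -0.0408  0.0005] w [0.0008 0.0001 0.0041]
```

```bash
python3 -m creep '[{"dx":-0.0731,"dy":-0.0408,"dz":0,"wx":0,"wy":0,"wz":0.0041,"gripper":0.5},{"dx":-0.0731,"dy":-0.0408,"dz":0,"wx":0,"wy":0,"wz":0.0041,"gripper":0.5},{"dx":-0.0731,"dy":-0.0408,"dz":0,"wx":0,"wy":0,"wz":0.0041,"gripper":0.5},{"dx":-0.0731,"dy":-0.0408,"dz":0,"wx":0,"wy":0,"wz":0.0041,"gripper":0.5},{"dx":-0.0731,"dy":-0.0408,"dz":0,"wx":0,"wy":0,"wz":0.0041,"gripper":0.5},{"dx":-0.0731,"dy":-0.0408,"dz":0,"wx":0,"wy":0,"wz":0.0041,"gripper":0.5},{"dx":-0.0731,"dy":-0.0408,"dz":0,"wx":0,"wy":0,"wz":0.0041,"gripper":0.5},{"dx":-0.0731,"dy":-0.0408,"dz":0,"wx":0,"wy":0,"wz":0.0041,"gripper":0.5}]'
python3 -m creep '[{"dx":0,"dy":0,"dz":0,"wx":0,"wy":0,"wz":0,"gripper":0.5},{"dx":0,"dy":0,"dz":0,"wx":0,"wy":0,"wz":0,"gripper":0.5},{"dx":0,"dy":0,"dz":0,"wx":0,"wy":0,"wz":0,"gripper":0.5}]'
python3 - <<'E'
from h import *
import h as H
w=wristcam();s=r.observe();cv2.imwrite("pics/w19.png",w["color"])
G=[("add",box(-.007,.007,-.007,.007,.034,.066))]
H.mask=lambda im,col:(lambda q:(q[...,0]>=4)&(q[...,0]<=20)&(q[...,1]>150)&(q[...,2]>110))(cv2.cvtColor(im,cv2.COLOR_BGR2HSV))
for hw in(11,14):
    x,i=fit([w],"o",G,(.4595,-.413),hw,z=.01,yaws=[np.radians(-11.5)]);print("pin",np.round(x,4),np.degrees(x[2]),round(i,2))
go(x[0],x[1],.050,78.5)
E
```

```text
time: 38.35
ee_pos: [0.4555, -0.4128, 0.1536]
tcp_rot: [0.775, 0.632, -0.0, -0.001]
force: [0.9, -1.1, -0.4]
gripper_width: 0.499
grip_force: 0.0
time: 38.65
ee_pos: [0.4576, -0.4112, 0.1544]
tcp_rot: [0.774, 0.633, 0.0, -0.001]
force: [1.1, -0.3, 0.9]
gripper_width: 0.499
grip_force: 0.0
pin [ 0.4591 -0.4168 -0.2157] -12.358332059274149 0.72
pin [ 0.4591 -0.4168 -0.2116] -12.125815891804178 0.73
psi 78.6 t 38.7 pos [ 0.4579 -0.411   0.1547] w_total [-0.0005 -0.0007  0.0007] (1 rows)  d_total [-0.011   0.0046  0.2094] (3 rows)
```

```bash
python3 -m creep '[{"dx":-0.011,"dy":0.0046,"dz":0.06,"wx":0,"wy":0,"wz":0,"gripper":0.5},{"dx":0,"dy":0,"dz":0.06,"wx":0,"wy":0,"wz":0,"gripper":0.5},{"dx":0,"dy":0,"dz":0.06,"wx":0,"wy":0,"wz":0,"gripper":0.5},{"dx":0,"dy":0,"dz":0.0294,"wx":0,"wy":0,"wz":0,"gripper":0.5},{"dx":0,"dy":0,"dz":0,"wx":0,"wy":0,"wz":0,"gripper":0.5},{"dx":0,"dy":0,"dz":0,"wx":0,"wy":0,"wz":0,"gripper":1},{"dx":0,"dy":0,"dz":0,"wx":0,"wy":0,"wz":0,"gripper":1},{"dx":0,"dy":0,"dz":0,"wx":0,"wy":0,"wz":0,"gripper":1}]' 100
python3 -m creep '[{"dx":0,"dy":0,"dz":0,"wx":0,"wy":0,"wz":0,"gripper":1},{"dx":0,"dy":0,"dz":0,"wx":0,"wy":0,"wz":0,"gripper":1},{"dx":0,"dy":0,"dz":0,"wx":0,"wy":0,"wz":0,"gripper":1}]'
python3 -m creep '[{"dx":0,"dy":0,"dz":-0.03,"wx":0,"wy":0,"wz":0,"gripper":1},{"dx":0,"dy":0,"dz":-0.06,"wx":0,"wy":0,"wz":0,"gripper":1},{"dx":0,"dy":0,"dz":-0.06,"wx":0,"wy":0,"wz":0,"gripper":1},{"dx":0,"dy":0,"dz":-0.04,"wx":0,"wy":0,"wz":0,"gripper":1},{"dx":0,"dy":0,"dz":0,"wx":0,"wy":0,"wz":0,"gripper":1},{"dx":0,"dy":0,"dz":0,"wx":0,"wy":0,"wz":0,"gripper":1}]'
python3 -c "
from h import *
arc(.656,.170,.145,85.1,14)"
```

```text
time: 39.5
ee_pos: [0.4597, -0.4191, 0.0534]
tcp_rot: [0.774, 0.633, 0.0, 0.002]
force: [1.2, 0.6, 2.4]
gripper_width: 0.125
grip_force: 97.9
time: 39.8
ee_pos: [0.4596, -0.4191, 0.0533]
tcp_rot: [0.775, 0.633, 0.0, 0.002]
force: [0.3, 1.1, 5.9]
gripper_width: 0.131
grip_force: 98.3
time: 40.4
ee_pos: [0.4582, -0.4181, 0.1459]
tcp_rot: [0.775, 0.632, -0.0, 0.0]
force: [-0.6, 0.0, -1.3]
gripper_width: 0.125
grip_force: 98.4
psi 78.5 t 40.4 pos [ 0.4582 -0.4181  0.1459] | 14 rows of d [0.0873 0.0156 0.0001] w [ 0.      0.     -0.0053]
```

```bash
python3 -m creep '[{"dx":0.0873,"dy":0.0156,"dz":0,"wx":0,"wy":0,"wz":-0.0053,"gripper":1},{"dx":0.0873,"dy":0.0156,"dz":0,"wx":0,"wy":0,"wz":-0.0053,"gripper":1},{"dx":0.0873,"dy":0.0156,"dz":0,"wx":0,"wy":0,"wz":-0.0053,"gripper":1},{"dx":0.0873,"dy":0.0156,"dz":0,"wx":0,"wy":0,"wz":-0.0053,"gripper":1},{"dx":0.0873,"dy":0.0156,"dz":0,"wx":0,"wy":0,"wz":-0.0053,"gripper":1},{"dx":0.0873,"dy":0.0156,"dz":0,"wx":0,"wy":0,"wz":-0.0053,"gripper":1},{"dx":0.0873,"dy":0.0156,"dz":0,"wx":0,"wy":0,"wz":-0.0053,"gripper":1}]'
python3 -m creep '[{"dx":0.0873,"dy":0.0156,"dz":0,"wx":0,"wy":0,"wz":-0.0053,"gripper":1},{"dx":0.0873,"dy":0.0156,"dz":0,"wx":0,"wy":0,"wz":-0.0053,"gripper":1},{"dx":0.0873,"dy":0.0156,"dz":0,"wx":0,"wy":0,"wz":-0.0053,"gripper":1},{"dx":0.0873,"dy":0.0156,"dz":0,"wx":0,"wy":0,"wz":-0.0053,"gripper":1},{"dx":0.0873,"dy":0.0156,"dz":0,"wx":0,"wy":0,"wz":-0.0053,"gripper":1},{"dx":0.0873,"dy":0.0156,"dz":0,"wx":0,"wy":0,"wz":-0.0053,"gripper":1},{"dx":0.0873,"dy":0.0156,"dz":0,"wx":0,"wy":0,"wz":-0.0053,"gripper":1}]'
python3 -m creep '[{"dx":0,"dy":0,"dz":0,"wx":0,"wy":0,"wz":0,"gripper":1},{"dx":0,"dy":0,"dz":0,"wx":0,"wy":0,"wz":0,"gripper":1},{"dx":0,"dy":0,"dz":0,"wx":0,"wy":0,"wz":0,"gripper":1}]'
python3 - <<'E'
from h import *
w=wristcam();s=r.observe();M=R.from_quat(s["tcp_rot"]).as_matrix();print(s["ee_pos"]);cv2.imwrite("pics/w20.png",w["color"])
hole(w,(.656,.1715))
for o in([.0057,-.001,.043],[.004,-.001,.043],[.0117,-.001,.011]): print(o,projs(w,(s["ee_pos"]+M@o)[None]))
u0=int(projs(w,(s["ee_pos"]+M@[0,0,.043])[None])[0,0])-22
im=cv2.resize(w["color"][236:266,u0:u0+44],None,fx=4,fy=4,interpolation=cv2.INTER_CUBIC)
for v in range(240,258,1): 
    l=im[(v-236)*4+1].astype(int);g=(abs(l[:,2]-l[:,0])<45)&(l[:,2]>60)&(l[:,2]<190);u=np.nonzero(g)[0]/4+u0
    if len(u): print(v,u.min(),u.max(),np.median(u),len(u)/4)
print([(v,''.join('%02x'%x for x in w["color"][v,318])) for v in range(236,264,2)])
E
```

```text
time: 41.1
ee_pos: [0.5647, -0.1248, 0.1431]
tcp_rot: [0.756, 0.655, -0.001, -0.002]
force: [1.4, -0.1, -0.9]
gripper_width: 0.127
grip_force: 98.4
time: 41.8
ee_pos: [0.6548, 0.1716, 0.1426]
tcp_rot: [0.736, 0.677, -0.002, -0.001]
force: [1.1, -0.9, -0.2]
gripper_width: 0.129
grip_force: 98.4
time: 42.1
ee_pos: [0.655, 0.1691, 0.1439]
tcp_rot: [0.737, 0.676, -0.002, -0.001]
force: [0.1, -0.3, -0.7]
gripper_width: 0.128
grip_force: 98.4
[0.65527428 0.1687082  0.1445442 ]
yellow outer?/area/px/size/world
(True, 2088.9583333333335, [322.6, 223.8], [42.8, 50.7], [0.6572, 0.1719, 0.045])
(False, 278.09722222222223, [318.7, 223.4], [18.2, 19.5], [0.6545, 0.1724, 0.045])
[0.0057, -0.001, 0.043] [[317.97818026 246.55833903]]
[0.004, -0.001, 0.043] [[317.98257375 249.47239858]]
[0.0117, -0.001, 0.011] [[317.48753406 256.26691626]]
247 314.75 321.0 317.875 6.5
248 313.0 322.0 317.5 9.25
249 312.5 323.0 317.75 10.75
250 311.75 323.25 317.5 11.75
251 311.5 323.5 317.5 12.25
252 311.5 323.5 317.5 12.25
253 311.25 324.0 317.625 13.0
254 310.5 327.0 318.75 12.0
255 308.75 329.25 319.0 7.5
256 307.5 331.25 328.625 5.5
257 306.5 332.25 330.5 3.75
[(236, '6ff7ff'), (238, '70f7ff'), (240, '6ff7ff'), (242, '6ef6ff'), (244, '69eafe'), (246, '7f97b3'), (248, '8393aa'), (250, '8493ab'), (252, '8292a8'), (254, '9fb0c5'), (256, 'd0e0ec'), (258, 'cfdfeb'), (260, 'c8dbe9'), (262, '4f81e2')]
```

```bash
python3 -m creep '[{"dx":0.0025,"dy":-0.001,"dz":0.03,"wx":0,"wy":0,"wz":0,"gripper":1},{"dx":0,"dy":0,"dz":0.03,"wx":0,"wy":0,"wz":0,"gripper":1},{"dx":0,"dy":0,"dz":0.02,"wx":0,"wy":0,"wz":0,"gripper":1},{"dx":0,"dy":0,"dz":0.014,"wx":0,"wy":0,"wz":0,"gripper":1},{"dx":0,"dy":0,"dz":0,"wx":0,"wy":0,"wz":0,"gripper":1},{"dx":0,"dy":0,"dz":0,"wx":0,"wy":0,"wz":0,"gripper":1},{"dx":0,"dy":0,"dz":0,"wx":0,"wy":0,"wz":0,"gripper":1},{"dx":0,"dy":0,"dz":0,"wx":0,"wy":0,"wz":0,"gripper":1}]'
cat > e.py <<'E'
from h import *
for k in range(2):
    s=r.observe();M=R.from_quat(s["tcp_rot"]).as_matrix();p=s["ee_pos"]+M@[.002,-.0011,.043];e=p-[.6545,.1724,0];print("pin tip err",np.round(e,4),"shift",np.round(-(M.T@[*e[:2],0])/.5,4),s["force"]);wristcam()
E
python3 e.py
```

```text
time: 42.95
ee_pos: [0.656, 0.1716, 0.0998]
tcp_rot: [0.736, 0.677, 0.001, 0.001]
force: [0.0, 0.5, -1.1]
gripper_width: 0.125
grip_force: 98.4
pin tip err [0.0007 0.0013 0.0568] shift [-0.0026 -0.0011 -0.    ] [ 0.0286957   0.54436489 -1.05073352]
pin tip err [0.0006 0.0012 0.0567] shift [-0.0026 -0.0009 -0.    ] [ 0.31210029  0.0839824  -0.86588209]
```

```bash
python3 -m creep '[{"dx":-0.0026,"dy":-0.001,"dz":0.01,"wx":0,"wy":0,"wz":0,"gripper":1},{"dx":0,"dy":0,"dz":0,"wx":0,"wy":0,"wz":0,"gripper":1},{"dx":0,"dy":0,"dz":0,"wx":0,"wy":0,"wz":0,"gripper":1},{"dx":0,"dy":0,"dz":0,"wx":0,"wy":0,"wz":0,"gripper":1}]'; python3 e.py
```

```text
time: 43.45
ee_pos: [0.6548, 0.1701, 0.0936]
tcp_rot: [0.736, 0.677, -0.0, -0.0]
force: [-0.2, 0.6, -0.4]
gripper_width: 0.13
grip_force: 98.4
pin tip err [-0.0006 -0.0002  0.0506] shift [ 0.0005  0.0012 -0.    ] [-0.18146527  0.58932704 -0.37044666]
pin tip err [-0.0005 -0.0002  0.0508] shift [0.0004 0.001  0.    ] [-0.38802684  0.05222217 -0.53156796]
```

```bash
python3 -m creep '[{"dx":0.0004,"dy":0.001,"dz":0.01,"wx":0,"wy":0,"wz":0,"gripper":1},{"dx":0,"dy":0,"dz":0.008,"wx":0,"wy":0,"wz":0,"gripper":1},{"dx":0,"dy":0,"dz":0.004,"wx":0,"wy":0,"wz":0,"gripper":1},{"dx":0,"dy":0,"dz":0,"wx":0,"wy":0,"wz":0,"gripper":1}]'
```

```text
time: 43.95
ee_pos: [0.6549, 0.1703, 0.0817]
tcp_rot: [0.736, 0.677, -0.001, -0.0]
force: [-0.9, -0.4, -0.7]
gripper_width: 0.123
grip_force: 98.4
```

```bash
python3 -m creep '[{"dx":0,"dy":0,"dz":0.01,"wx":0,"wy":0,"wz":0,"gripper":1},{"dx":0,"dy":0,"dz":0.01,"wx":0,"wy":0,"wz":0,"gripper":1},{"dx":0,"dy":0,"dz":0.01,"wx":0,"wy":0,"wz":0,"gripper":1},{"dx":0,"dy":0,"dz":0.01,"wx":0,"wy":0,"wz":0,"gripper":1},{"dx":0,"dy":0,"dz":0.005,"wx":0,"wy":0,"wz":0,"gripper":1},{"dx":0,"dy":0,"dz":0.003,"wx":0,"wy":0,"wz":0,"gripper":1},{"dx":0,"dy":0,"dz":0.003,"wx":0,"wy":0,"wz":0,"gripper":1},{"dx":0,"dy":0,"dz":0,"wx":0,"wy":0,"wz":0,"gripper":1}]'
```

```text
time: 44.75
ee_pos: [0.6553, 0.1703, 0.0584]
tcp_rot: [0.736, 0.677, 0.0, 0.0]
force: [-3.5, -1.1, 4.4]
gripper_width: 0.125
grip_force: 99.0
```

```bash
python3 -m creep '[{"dx":0,"dy":0,"dz":0.003,"wx":0,"wy":0,"wz":0,"gripper":1},{"dx":0,"dy":0,"dz":0,"wx":0,"wy":0,"wz":0,"gripper":1},{"dx":0,"dy":0,"dz":0,"wx":0,"wy":0,"wz":0,"gripper":1}]'
python3 -m creep '[{"dx":0,"dy":0,"dz":0,"wx":0,"wy":0,"wz":0,"gripper":0.7},{"dx":0,"dy":0,"dz":0,"wx":0,"wy":0,"wz":0,"gripper":0.7},{"dx":0,"dy":0,"dz":0,"wx":0,"wy":0,"wz":0,"gripper":0.7},{"dx":0,"dy":0,"dz":0,"wx":0,"wy":0,"wz":0,"gripper":0.7},{"dx":0,"dy":0,"dz":-0.04,"wx":0,"wy":0,"wz":0,"gripper":0.7},{"dx":0,"dy":0,"dz":-0.08,"wx":0,"wy":0,"wz":0,"gripper":0.7},{"dx":0,"dy":0,"dz":-0.08,"wx":0,"wy":0,"wz":0,"gripper":0.7},{"dx":0,"dy":0,"dz":0,"wx":0,"wy":0,"wz":0,"gripper":0.7}]'
python3 -c "
from h import *
arc(.45,.35,.17,85.1)"
```

```text
time: 45.05
ee_pos: [0.6553, 0.1704, 0.0583]
tcp_rot: [0.736, 0.677, 0.0, 0.0]
force: [-5.4, 0.3, 8.6]
gripper_width: 0.125
grip_force: 99.6
time: 45.85
ee_pos: [0.6591, 0.171, 0.1644]
tcp_rot: [0.736, 0.677, 0.006, 0.004]
force: [1.2, 0.0, 1.1]
gripper_width: 0.3
grip_force: 0.0
psi 85.2 t 45.9 pos [0.6591 0.171  0.1644] | 7 rows of d [ 0.0459 -0.0639 -0.002 ] w [ 0.0013 -0.0003  0.0001]
```

```bash
python3 -m creep '[{"dx":0.0459,"dy":-0.0639,"dz":0,"wx":0,"wy":0,"wz":0,"gripper":1},{"dx":0.0459,"dy":-0.0639,"dz":0,"wx":0,"wy":0,"wz":0,"gripper":1},{"dx":0.0459,"dy":-0.0639,"dz":0,"wx":0,"wy":0,"wz":0,"gripper":1},{"dx":0.0459,"dy":-0.0639,"dz":0,"wx":0,"wy":0,"wz":0,"gripper":1},{"dx":0.0459,"dy":-0.0639,"dz":0,"wx":0,"wy":0,"wz":0,"gripper":1},{"dx":0.0459,"dy":-0.0639,"dz":0,"wx":0,"wy":0,"wz":0,"gripper":1},{"dx":0,"dy":0,"dz":0,"wx":0,"wy":0,"wz":0,"gripper":1},{"dx":0,"dy":0,"dz":0,"wx":0,"wy":0,"wz":0,"gripper":1}]'
python3 - <<'E'
import h
from h import *
w=wristcam();s=cam("scene");t=cam("top");cv2.imwrite("pics/s21.png",s["color"]);cv2.imwrite("pics/w21.png",w["color"])
m=mask(w["color"],"green").astype(np.uint8);N,L,st,ce=cv2.connectedComponentsWithStats(m)
print("pos",r.observe()["ee_pos"],"green",[(st[i].tolist(),np.round(wpix(w,*ce[i],.058),4).tolist()) for i in range(1,N) if st[i][4]>150])
h.TV=130
for n,col,c,yaw in(("r2","copper",(.6295,.119),-.085),("r1","copper",(.6389,.2295),-.085),("b1","silver",(.6556,-.091),-.15),("b2","silver",(.639,-.199),-.15)):
    d=np.array([np.cos(yaw),np.sin(yaw)]);x,i=fit([s],col,PL,np.array(c)-.02*d,28,z=.01,yaws=[yaw]);print(n,"plaque ring-nose",np.round(x[:2]-c,4),np.round(np.degrees(x[2]),1),round(i,2))
    P=np.array([[*(np.array(c)+k*d),.068] for k in(.012,.018,.024,.03)])
    for q,nm in((s,"scene"),(t,"top")):
        px=projs(q,P);hs=cv2.cvtColor(q["color"],cv2.COLOR_BGR2HSV);print("  gate",nm,[hs[int(round(v)),int(round(u))].tolist() for u,v in px])
# pins: orange on eyes
for e in((.6675,-.1503),(.6545,.1724)):
    px=projs(s,np.array([[*e,z] for z in(.081,.070,.058)]));hs=cv2.cvtColor(s["color"],cv2.COLOR_BGR2HSV);print("pin",[hs[int(round(v)),int(round(u))].tolist() for u,v in px])
E
```

```text
time: 46.65
ee_pos: [0.4755, 0.3242, 0.1555]
tcp_rot: [0.736, 0.677, -0.0, 0.0]
force: [0.7, -0.6, 0.6]
gripper_width: 0.003
grip_force: 0.0
pos [0.4768255  0.32298366 0.15542551] green [([280, 143, 47, 48, 1692], [0.4683, 0.3682, 0.058])]
r2 plaque ring-nose [0.0069 0.001 ] 4.4 0.71
  gate scene [[12, 164, 135], [14, 161, 135], [16, 153, 145], [16, 138, 203]]
  gate top [[16, 180, 212], [15, 189, 223], [14, 190, 231], [16, 160, 206]]
r1 plaque ring-nose [0.0016 0.0016] -7.7 0.47
  gate scene [[18, 149, 209], [18, 147, 213], [17, 154, 156], [16, 128, 155]]
  gate top [[15, 183, 227], [11, 194, 226], [15, 186, 225], [16, 160, 206]]
b1 plaque ring-nose [-0.0005 -0.0008] -10.8 0.4
  gate scene [[19, 138, 235], [19, 138, 232], [18, 147, 211], [18, 135, 228]]
  gate top [[16, 112, 202], [1, 38, 159], [163, 29, 143], [16, 130, 187]]
b2 plaque ring-nose [ 0.0011 -0.0009] -10.8 0.49
  gate scene [[19, 137, 232], [19, 132, 233], [18, 133, 232], [18, 115, 229]]
  gate top [[13, 54, 181], [9, 28, 173], [15, 89, 183], [14, 73, 164]]
pin [[13, 171, 252], [8, 178, 123], [8, 172, 126]]
pin [[14, 173, 252], [8, 183, 134], [9, 186, 133]]
```

```bash
python3 -c "
from h import *
go(.4683,.3682,.1)"
```

```text
psi 85.1 t 46.8 pos [0.4768 0.323  0.1554] w_total [0.0001 0.0003 0.    ] (1 rows)  d_total [ 0.0886 -0.0247  0.1109] (2 rows)
```

```bash
python3 -m creep '[{"dx":0.0443,"dy":-0.0123,"dz":0,"wx":0,"wy":0,"wz":0,"gripper":1},{"dx":0.0443,"dy":-0.0123,"dz":0,"wx":0,"wy":0,"wz":0,"gripper":1},{"dx":0,"dy":0,"dz":0.05,"wx":0,"wy":0,"wz":0,"gripper":1},{"dx":0,"dy":0,"dz":0.05,"wx":0,"wy":0,"wz":0,"gripper":1},{"dx":0,"dy":0,"dz":0.01,"wx":0,"wy":0,"wz":0,"gripper":1},{"dx":0,"dy":0,"dz":0,"wx":0,"wy":0,"wz":0,"gripper":1}]'
python3 -m creep '[{"dx":0,"dy":0,"dz":0.01,"wx":0,"wy":0,"wz":0,"gripper":1},{"dx":0,"dy":0,"dz":0.01,"wx":0,"wy":0,"wz":0,"gripper":1},{"dx":0,"dy":0,"dz":0,"wx":0,"wy":0,"wz":0,"gripper":1}]'
python3 -m creep '[{"dx":0,"dy":0,"dz":0.01,"wx":0,"wy":0,"wz":0,"gripper":1},{"dx":0,"dy":0,"dz":0.01,"wx":0,"wy":0,"wz":0,"gripper":1},{"dx":0,"dy":0,"dz":0,"wx":0,"wy":0,"wz":0,"gripper":1}]'
```

```text
time: 47.4
ee_pos: [0.4676, 0.3677, 0.0993]
tcp_rot: [0.737, 0.676, -0.002, -0.0]
force: [-0.6, 0.4, -0.1]
gripper_width: -0.0
grip_force: 0.0
time: 47.7
ee_pos: [0.4677, 0.3687, 0.0908]
tcp_rot: [0.736, 0.676, 0.0, 0.0]
force: [-0.2, -0.3, -0.6]
gripper_width: -0.0
grip_force: 0.0
time: 48.0
ee_pos: [0.4669, 0.3686, 0.0797]
tcp_rot: [0.736, 0.677, -0.001, -0.0]
force: [-0.8, -0.4, -0.0]
gripper_width: -0.0
grip_force: 0.0
```

```bash
python3 -m creep '[{"dx":0,"dy":0,"dz":0.008,"wx":0,"wy":0,"wz":0,"gripper":1},{"dx":0,"dy":0,"dz":0,"wx":0,"wy":0,"wz":0,"gripper":1}]'|sed -n '1,4p'
python3 -m creep '[{"dx":0,"dy":0,"dz":0.008,"wx":0,"wy":0,"wz":0,"gripper":1},{"dx":0,"dy":0,"dz":0,"wx":0,"wy":0,"wz":0,"gripper":1}]'|sed -n '2,4p'
python3 -m creep '[{"dx":0,"dy":0,"dz":0.008,"wx":0,"wy":0,"wz":0,"gripper":1},{"dx":0,"dy":0,"dz":0,"wx":0,"wy":0,"wz":0,"gripper":1}]'|sed -n '2,4p'
```

```text
time: 48.2
ee_pos: [0.4672, 0.3687, 0.0761]
tcp_rot: [0.736, 0.677, -0.001, -0.0]
force: [0.1, -0.1, 0.3]
ee_pos: [0.4672, 0.3687, 0.0721]
tcp_rot: [0.736, 0.677, -0.001, -0.0]
force: [-0.1, -0.2, 0.3]
ee_pos: [0.4672, 0.3687, 0.068]
tcp_rot: [0.736, 0.677, -0.001, -0.0]
force: [0.1, 0.6, 0.3]
```

```bash
python3 -m creep '[{"dx":0,"dy":0,"dz":0.008,"wx":0,"wy":0,"wz":0,"gripper":1},{"dx":0,"dy":0,"dz":0,"wx":0,"wy":0,"wz":0,"gripper":1}]'|sed -n '2,4p'
python3 -m creep '[{"dx":0,"dy":0,"dz":0.006,"wx":0,"wy":0,"wz":0,"gripper":1},{"dx":0,"dy":0,"dz":0,"wx":0,"wy":0,"wz":0,"gripper":1}]'|sed -n '2,4p'
python3 -m creep '[{"dx":0,"dy":0,"dz":0.006,"wx":0,"wy":0,"wz":0,"gripper":1},{"dx":0,"dy":0,"dz":0,"wx":0,"wy":0,"wz":0,"gripper":1}]'|sed -n '2,4p'
```

```text
ee_pos: [0.4671, 0.3687, 0.064]
tcp_rot: [0.736, 0.677, -0.001, -0.0]
force: [-0.3, 0.4, -0.4]
ee_pos: [0.4673, 0.3687, 0.0612]
tcp_rot: [0.736, 0.677, -0.0, -0.0]
force: [1.1, 0.0, -0.1]
ee_pos: [0.4673, 0.3687, 0.0582]
tcp_rot: [0.736, 0.677, -0.0, -0.0]
force: [-0.0, 0.0, -1.0]
```

```bash
python3 -m creep '[{"dx":0,"dy":0,"dz":0.006,"wx":0,"wy":0,"wz":0,"gripper":1},{"dx":0,"dy":0,"dz":0,"wx":0,"wy":0,"wz":0,"gripper":1}]'|sed -n '2,4p'
python3 -m creep '[{"dx":0,"dy":0,"dz":0.006,"wx":0,"wy":0,"wz":0,"gripper":1},{"dx":0,"dy":0,"dz":0,"wx":0,"wy":0,"wz":0,"gripper":1}]'|sed -n '2,4p'
python3 -m creep '[{"dx":0,"dy":0,"dz":0.004,"wx":0,"wy":0,"wz":0,"gripper":1},{"dx":0,"dy":0,"dz":0,"wx":0,"wy":0,"wz":0,"gripper":1}]'|sed -n '2,4p'
```

```text
ee_pos: [0.4676, 0.369, 0.0559]
tcp_rot: [0.736, 0.677, 0.0, 0.0]
force: [-0.6, -1.1, 2.1]
ee_pos: [0.4677, 0.369, 0.053]
tcp_rot: [0.736, 0.677, 0.0, 0.0]
force: [-0.9, -0.1, 4.1]
ee_pos: [0.4677, 0.3691, 0.052]
tcp_rot: [0.736, 0.677, 0.0, 0.0]
force: [-2.6, -1.4, 7.5]
```

```bash
python3 -m creep '[{"dx":0,"dy":0,"dz":0.005,"wx":0,"wy":0,"wz":0,"gripper":1},{"dx":0,"dy":0,"dz":0,"wx":0,"wy":0,"wz":0,"gripper":1},{"dx":0,"dy":0,"dz":0,"wx":0,"wy":0,"wz":0,"gripper":1}]'|sed -n '2,4p'
python3 -m creep '[{"dx":0,"dy":0,"dz":0.003,"wx":0,"wy":0,"wz":0,"gripper":1},{"dx":0,"dy":0,"dz":0,"wx":0,"wy":0,"wz":0,"gripper":1},{"dx":0,"dy":0,"dz":0,"wx":0,"wy":0,"wz":0,"gripper":1}]'|sed -n '2,4p'
```

```text
ee_pos: [0.4678, 0.3691, 0.0518]
tcp_rot: [0.736, 0.677, 0.001, 0.0]
force: [-4.6, -3.4, 15.4]
ee_pos: [0.4679, 0.3691, 0.0517]
tcp_rot: [0.736, 0.677, 0.001, 0.0]
force: [-7.0, -4.9, 20.6]
```

Button bottomed (position stopped while the force rose to 20 N). Let go, retreat, check once more and hand in.

```bash
python3 -m creep '[{"dx":0,"dy":0,"dz":-0.02,"wx":0,"wy":0,"wz":0,"gripper":1},{"dx":0,"dy":0,"dz":-0.06,"wx":0,"wy":0,"wz":0,"gripper":1},{"dx":0,"dy":0,"dz":-0.08,"wx":0,"wy":0,"wz":0,"gripper":1},{"dx":0,"dy":0,"dz":-0.08,"wx":0,"wy":0,"wz":0,"gripper":1},{"dx":0,"dy":0,"dz":0,"wx":0,"wy":0,"wz":0,"gripper":1},{"dx":0,"dy":0,"dz":0,"wx":0,"wy":0,"wz":0,"gripper":1}]'
python3 - <<'E'
from h import *
t=cam("top");s=cam("scene");o=cv2.imread("pics/s21.png").astype(int);d=np.abs(o-s["color"].astype(int)).max(2)
# carriers unchanged since the check before pressing?
for n,(x,y) in dict(blue=(.63,-.147),red=(.615,.174)).items():
    u,v=projs(s,np.array([[x,y,.03]]))[0];k=d[int(v)-40:int(v)+40,int(u)-50:int(u)+50];print(n,(k>60).sum())
for c in("flux_pot","tin","iron_ring"): print(c,[np.round(world(s,q["point"]),3) for q in r.look_for(c,"scene")][:1])
print(r.close_job())
E
```

```text
time: 51.0
ee_pos: [0.4681, 0.3693, 0.1676]
tcp_rot: [0.736, 0.677, 0.001, 0.0]
force: [0.0, 0.1, -0.3]
gripper_width: -0.001
grip_force: 0.0
blue 0
red 0
flux_pot [array([ 0.362, -0.333,  0.04 ])]
tin [array([ 0.66 , -0.409,  0.052])]
iron_ring [array([0.354, 0.35 , 0.028])]
the job is handed in; nothing more can be done
None
```

The job is handed in after about 51 s, with no verdict returned: both silver plaques are clipped on the blue carrier, both copper ones on the red, a pin is seated in each flange, and the start button was pressed to its stop and released last.

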